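Set the visitor tablet stand to 30 degrees and put the tablet on it

TASK

Get the visitor sign-in ready: lean the backrest of the tablet stand back to 30 degrees from upright, let go of it and see that it stays there by itself for a second or two. Then lift the blue-cased tablet out of the charging dock and set it gently, without dropping it or letting it flop back, on the stand's two hooks: centred, bottom edge fully down, back flat against the backrest, screen facing the visitors, with the backrest still at 30 degrees. Leave the other tablet and everything else on the desk where it is.

Things in the scene. Friction and masses are not known exactly. Their poses are not given: they have to be found in the camera images.
- backrest (a joint): lean of the tablet stand's backrest in rad: 0 = upright, positive = its top leans back, away from the screen side (30 degrees = 0.524); stiff friction hinge, about 0.4 N m (some 5 N at the top edge), no spring, no stops between -0.35 and 1.3; stays where it is left, with or without a tablet; too hard a push on the tablet or the plate shifts it
- backrest_hinge (a point): point on the hinge axis of the stand, at mid width, 75 mm above the desk. The stand is screwed to the desk (dark base plate 150 x 130 x 10 mm centred under this point, sloping neck). The axes turn with the backrest: x = out of the plate's front face (towards the visitors, away from the robot within about 20 degrees), y = along the hinge axis, z = up along the plate
- backrest_top (a point): middle of the top edge of the backrest, an aluminium plate 110 mm wide, 6 mm thick, reaching 80 mm up from the hinge axis (this point lies at x = 13, z = 80 mm from the hinge point, in the middle of the thickness); free on both sides near this edge. Axes as for backrest_hinge
- backrest_seat (a point): where the tablet's bottom belongs: on the plate's front face, at mid width, level with the upper surface of the two hooks (x = 16, z = -45 mm from the hinge point). The hooks stand at y = -36 and 36 mm, each 22 mm wide; their ledge runs out 19 mm from the plate's face to an upturned lip 12 mm high. The plate's top edge lies 125 mm up from here. Axes as for backrest_hinge
- tablet: blue-cased tablet, 12 thick (x) x 124 wide (y) x 185 mm tall (z), about 0.25 to 0.5 kg. Origin: centre of the bottom edge face; x = out of the screen, z = up to its top edge. At the start it stands upright in one of the two bays of the dock, screen turned away from the robot within about 20 degrees
- tablet_screen (a point): centre of the tablet's screen face (x = 6, z = 92.5 mm from the tablet's origin); the screen shows light blue with a green bar near its top; a round grey button lies below it
- tablet_top (a point): middle of the tablet's top edge (z = 185 mm from its origin)
- dock: fixed white and grey charging dock, 150 (x) x 160 (y) x 42 mm high, with two upright slots across it at x = -34 and 34 mm, each 15 x 130 mm, their floor 12 mm above the desk (30 mm deep, open above: lift straight out). Origin: centre of the underside
- staff_tablet: dark grey-cased tablet of the same size, standing in the other bay; must stay there. Origin and axes as for the blue one
- mug: white mug, 82 mm across, 95 mm high; origin: centre of its foot
- stapler: black and red stapler, 135 x 36 x 50 mm, lying between stand and dock; origin: centre of its underside, x along it
- radio: black two-way radio standing upright, 36 x 58 x 115 mm, aerial to 183 mm; origin: centre of its foot
- sanitiser: clear hand-gel bottle with green label, 60 mm across, 150 mm high; origin: centre of its foot
- padlock: brass padlock lying flat, 50 x 42 x 20 mm plus steel shackle; origin: centre of its underside
- stamp: wooden rubber stamp, 60 x 26 mm foot, 70 mm high; origin: centre of its foot

How it is judged:
By the outcome, as a careful person would: the job done as asked, in the order asked, and still so for the second after the job is handed in, with the robot touching nothing.
It also fails if it takes over 54 s, if anything falls off the work surface, if the arm or the gripper's body presses on something with over 40 N, if the wrist force passes 120 N, or if a joint passes its speed limit or range.

ROBOT

A 6-joint arm with a two-finger parallel gripper is mounted at the origin on the work surface. World frame = base frame: x ahead of the robot, y to its left, z up, the work surface at z = 0. Lengths are in mm, angles in rad, forces in N, time in s.
With the tool pointing down it reaches from about 250 to 775 mm from the base axis. Payload 8.9 kg.
Tool frame: the origin (TCP) lies at the very end of the fingers, on their centre line; the grasp point (between the pads) lies 19 mm behind it (bot.grasp_offset is the distance from the TCP to the grasp point, in mm); z points along the fingers, y is the direction in which the jaws open and shut (so a half turn about z gives the same grasp; the last joint's range is limited). The gripper opens to 85 mm and grips with 20 to 120 N. Pads are 22 mm wide; open, the fingers measure 114 mm over their backs; the gripper's body (76 mm by 85 mm) begins 54 mm behind the grasp point. The pads swing forward as they close: fully open they stand 13 mm farther back than shut.
Start: joints at [0.968, 0.291, -0.153, 1.127, 0, 1.431], TCP at [234.853, 469.54, 231.305] pointing down, gripper open.
Joint ranges: [-2.52, 2.52], [-0.91, 1.74], [-1.3, 1.37], [-1.96, 2.02], [-1.52, 1.47], [-3.14, 3.14]. Speed limits (rad/s): [2.22, 2.22, 2.79, 3.14, 3.14, 3.14].

INTERFACE

Orientations are given as a unit quaternion [x, y, z, w].
In Python, from workcell import bot gives the robot as it stands.
- The arm moves only by the shell command python3 -m jog 'ROWS'. ROWS is JSON, one flat list of numbers, 7 for each row, row after row: the shift along the tool's x, y, z each as a share of 150 mm, from -1 to 1, then the turn, a rotation vector about the tool's x, y, z each as a share of pi/4 rad, from -1 to 1, then the opening, from -1 (shut) to 1 (fully open). In form: [dx, dy, dz, rx, ry, rz, jaw, dx, dy, dz, rx, ry, rz, jaw, ...]. A call has 1 to 10 rows; each row shifts and turns the pose as measured when the row begins, along the tool's axes as they then stand; what a row does not reach is not made up. A row lasts 1/12 s, in which the tool goes at most 41.7 mm and 7.16 degrees, less where a joint would pass 70% of its speed; a pose out of reach is approached as far as the arm can. A call with a number of a shift or a turn outside -1 to 1 is refused whole. A call with a gripper value outside its range is refused whole. The fingers move at their own pace and stop on an object; the grip force is fixed at half the most. Time passes only in rows, so rows that do not move let the fingers close. It gives the time, the measured TCP pose, the force and the opening at its end, in the units of the state.
- bot.get_obs(): the state, without advancing time (a new reading comes with each control period).
- bot.read_camera(name): name is "scene" or "top" or "wrist"; returns (picture, depth): 384x512x3 uint8, red, green, blue; 384x512 float32, mm along the optical axis (not along the pixel's ray), 0 where there is no reading.
- bot.camera_model(name): a dict with "camera_matrix" (3x3 intrinsics, pixels), "k1" (the pictures are not rectified: a ray, as slopes to the right and down, at radius r is drawn at 1 + k1 r^2 times it, then the intrinsics apply), "origin" and "rotation" of the camera in the world; the wrist camera has in their place "mount" (4x4, takes a point from camera to tool coordinates, whose origin is the TCP and whose axes are the flange's). Camera axes: x right, y up, looking along -z (the intrinsics and any distortion apply to the point x, -y, -z); pixel columns grow to the right and rows downward; lengths in mm; the calibration is good to about 2 mm. A picture is of the moment at which its call begins: read the wrist's pose just before it. camera_model takes no time and is no camera call.
- bot.hand_in(): hands the job in, once; it reports no verdict.
Trained networks look in the newest picture that a camera, given by its name, has taken for a name from the list of things; names that differ only in an ending like _2 or _b are one class to them, and where a whole thing is asked for, a point or a joint stands for the part that bears it (a point fixed in the world has none). Each returns a list of dicts, best first, with "conf" (0 to 1); they miss things now and then, are a little off and sometimes report something else, mostly with a low value. They report only what shows in the picture. A call takes as long as a camera call.
- bot.look_for(query, camera): "xy" ([column, row] in pixels, amid what is visible of it).
The state is a dict: "time": time; "joints": joint angles; "joint_velocities": joint speeds; "effort": joint torques, N m; "ee_pos": TCP position; "orientation": TCP orientation; "wrist_force": force on the tool from outside, world axes, zero at the start; "torque": the same for the moment, N m; "width": finger opening in mm.
Only numpy, scipy, OpenCV 4.12 (cv2) and the standard library are available. Lean on these libraries where they do the work, as an engineer would, in place of code of your own. Each camera call takes 0.05 s, during which the arm holds its last target. There are 200 camera calls.

## Working session

There is one attempt and no reset: what is moved stays moved. The work goes in short steps, Python scripts to look and compute and a shell command to move; the robot and the scene stay as the last step left them, time stands still between calls to the robot, and variables do not carry over. Pictures are saved under pics/ and viewed, about 8 in all and at most 12, crops included, and the job is handed in when it is done.

```bash
mkdir -p pics; ls; cat > h.py <<'E'
import numpy as np, cv2, json
from workcell import bot
from scipy.spatial.transform import Rotation as R
def cam(n):
    m=bot.camera_model(n); 
    if 'mount' in m:
        o=bot.get_obs(); T=np.eye(4); T[:3,:3]=R.from_quat(o['orientation']).as_matrix(); T[:3,3]=o['ee_pos']
        C=T@np.array(m['mount']); return np.array(m['camera_matrix']),m['k1'],C[:3,3],C[:3,:3]
    return np.array(m['camera_matrix']),m['k1'],np.array(m['origin']),np.array(m['rotation'])
def cloud(n):
    K,k1,o,Rm=cam(n); p,d=bot.read_camera(n)
    v,u=np.mgrid[:384,:512].astype(float)
    a=cv2.undistortPoints(np.stack([u.ravel(),v.ravel()],1)[:,None],K,np.array([k1,0,0,0.]))[:,0]
    d=d.astype(float); x=a[:,0].reshape(d.shape)*d; y=a[:,1].reshape(d.shape)*d
    P=np.stack([x,-y,-d],-1)@Rm.T+o; P[d==0]=np.nan
    return p,P
def proj(n,X):
    K,k1,o,Rm=cam(n); c=(np.atleast_2d(X)-o)@Rm; s=np.stack([c[:,0],-c[:,1]],1)/-c[:,2:]
    s=s*(1+k1*(s**2).sum(1,keepdims=True)); return s@K[:2,:2].T+K[:2,2]
def save(n,p): cv2.imwrite('pics/'+n+'.png',p[:,:,::-1])
E
python3 - <<'E'
from h import *
for n in('scene','top'):
    p,P=cloud(n); save(n,p); np.savez(n,p=p,P=P)
    print(n,np.round(cam(n)[2]),np.round(-cam(n)[3][:,2],2))
    for q in('backrest','backrest_top','backrest_seat','tablet','tablet_screen','staff_tablet','dock','stapler'):
        for r in bot.look_for(q,n)[:2]:
            u,v=np.array(r['xy']).round().astype(int); print(q,r['xy'],round(r['conf'],2),P[v,u].round())
s=np.hstack([np.load('scene.npz')['p'],np.load('top.npz')['p']]); cv2.imwrite('pics/both.png',cv2.resize(s[:,:,::-1],(800,300)))
E
```

```text
picsTraceback (most recent call last):
  File "<stdin>", line 3, in <module>
  File "h.py", line 15, in cloud
    P=np.stack([x,-y,-d],-1)@Rm.T+o; P[d==0]=np.nan
      ~~~~~~~~~~~~~~~~~~~~~~^~~~~
ValueError: matmul: Input operand 1 has a mismatch in its core dimension 0, with gufunc signature (n?,k),(k,m?)->(n?,m?) (size 4 is different from 3)
```

Camera rotation is a quaternion.

```bash
sed -i "s/np.array(m\['rotation'\])/R.from_quat(m['rotation']).as_matrix()/" h.py
python3 - <<'E'
from h import *
for n in('scene','top'):
    p,P=cloud(n); save(n,p); np.savez(n,p=p,P=P)
    print(n,np.round(cam(n)[2]),np.round(-cam(n)[3][:,2],2))
    for q in('backrest','backrest_top','backrest_seat','tablet','tablet_screen','staff_tablet','dock','stapler'):
        for r in bot.look_for(q,n)[:2]:
            u,v=np.array(r['xy']).round().astype(int); print(q,r['xy'],round(r['conf'],2),P[v,u].round())
s=np.hstack([np.load('scene.npz')['p'],np.load('top.npz')['p']]); cv2.imwrite('pics/both.png',cv2.resize(s[:,:,::-1],(800,300)))
E
```

```text
scene [1144. -644. 1295.] [-0.4   0.46 -0.79]
backrest [302.0, 183.7] 0.8 [620. 200.  73.]
backrest_top [301.5, 181.4] 0.77 [624. 193.  98.]
backrest_top [221.4, 258.6] 0.32 [ 639. -202.  139.]
backrest_seat [303.5, 182.4] 0.79 [623. 207.  79.]
tablet [301.7, 182.0] 0.75 [622. 196.  88.]
tablet [222.4, 256.5] 0.58 [ 637. -195.  145.]
tablet_screen [221.9, 256.0] 0.79 [ 637. -195.  145.]
tablet_screen [300.9, 183.7] 0.33 [621. 194.  79.]
staff_tablet [202.2, 249.8] 0.9 [ 569. -208.  118.]
dock [223.6, 280.8] 0.73 [ 652. -212.   40.]
stapler [237.2, 211.3] 0.79 [520.  -7.  51.]
top [ 458.    3. 1457.] [ 0.1   0.02 -0.99]
backrest [215.0, 185.5] 0.81 [620. 190. 113.]
backrest_top [210.3, 184.4] 0.54 [626. 206. 127.]
backrest_seat [215.4, 182.1] 0.61 [630. 184. 150.]
tablet [318.9, 178.9] 0.69 [ 624. -176.  201.]
tablet_screen [317.4, 180.2] 0.51 [ 621. -169.  199.]
staff_tablet [329.0, 198.0] 0.73 [ 559. -207.  197.]
staff_tablet [216.3, 185.5] 0.19 [620. 186. 115.]
dock [317.3, 190.2] 0.65 [ 603. -189.   42.]
stapler [268.6, 216.5] 0.68 [509.  -4.  56.]
stapler [215.1, 184.2] 0.29 [625. 186. 136.]
```

View pics/both.png

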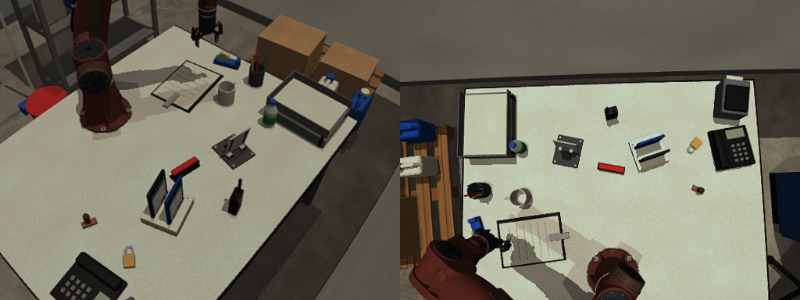

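The scene view (left) shows the stand at about (235,150) and the dock at about (165,205). The blue tablet is in the far bay and the dark one in the near bay, with the stapler between dock and stand. The networks agree. Next I'll fit planes to get the geometry.

```bash
python3 - <<'E'
from h import *
def rect(P):
    r=cv2.minAreaRect(P[:,:2].astype(np.float32)); b=cv2.boxPoints(r); return np.round(r[0],1),np.round(r[1],1),b.round().tolist()
def plane(P,it=300,t=2):
    rng=np.random.default_rng(0);best=None
    for _ in range(it):
        a=P[rng.choice(len(P),3,False)];n=np.cross(a[1]-a[0],a[2]-a[0]);l=np.linalg.norm(n)
        if l<100: continue
        n/=l;i=abs((P-a[0])@n)<t
        if best is None or i.sum()>best.sum():best=i
    c=P[best].mean(0);n=np.linalg.svd(P[best]-c)[2][2];n*=np.sign(n[0]);return c,n,best
for n in('top','scene'):
    d=np.load(n+'.npz');P=d['P'];p=d['p'].astype(int)
    def box(x0,x1,y0,y1,z0,z1):
        return (P[...,0]>x0)&(P[...,0]<x1)&(P[...,1]>y0)&(P[...,1]<y1)&(P[...,2]>z0)&(P[...,2]<z1)
    print(n,'desk z',np.nanmedian(P[box(560,680,20,60,-20,20)][:,2]))
    m=box(500,720,-300,-80,185,230)
    print('tops',m.sum())
    for q in (m&(P[...,0]>600),m&(P[...,0]<600)):
        if q.sum()>5: print(rect(P[q]),P[q].mean(0).round(),p[q].mean(0).round())
    m=box(500,720,-310,-80,36,48); print('dock',rect(P[m]))
    m=box(520,720,100,290,4,18); print('base',m.sum(),rect(P[m]))
    m=box(520,720,100,290,85,190); Q=P[m]; print('plate',len(Q),Q[:,2].max())
    c,nn,i=plane(Q); print(c.round(1),nn.round(3),i.sum(),'lean',np.degrees(np.arcsin(nn[2])),'yaw',np.degrees(np.arctan2(nn[1],nn[0])))
    print('maxz pts',Q[Q[:,2]>Q[:,2].max()-8].mean(0).round(1), rect(Q))
    m=box(600,720,-310,-80,60,170); Q=P[m]
    if len(Q)>50:
        c,nn,i=plane(Q); print('tablet',c.round(1),nn.round(3),i.sum(),len(Q),'yaw',np.degrees(np.arctan2(nn[1],nn[0])))
d=[np.load('scene.npz')['p'][130:340,150:360],np.load('top.npz')['p'][130:250,170:370]]
cv2.imwrite('pics/c.png',np.hstack([cv2.resize(d[0],(400,400)),cv2.resize(d[1],(400,400))])[:,:,::-1])
E
```

```text
top desk z 0.47098822298016785
tops 260
(array([ 626.4, -183.2]), array([ 12.2, 120.8]), [[604.0, -127.0], [637.0, -243.0], [649.0, -240.0], [615.0, -124.0]]) [ 626. -182.  197.] [ 42.  62. 111.]
(array([ 562.1, -204.3]), array([ 11.8, 122.6]), [[539.0, -147.0], [574.0, -265.0], [586.0, -261.0], [550.0, -144.0]]) [ 562. -203.  196.] [51. 52. 48.]
dock (array([ 595.4, -195.2]), array([149.2, 161.1]), [[501.0, -140.0], [547.0, -294.0], [690.0, -251.0], [643.0, -96.0]])
base 925 (array([620. , 194.9]), array([199.5, 188.1]), [[520.0, 289.0], [521.0, 100.0], [720.0, 101.0], [719.0, 289.0]])
plate 219 156.8424284095479
[625.1 201.8 124.1] [ 0.956 -0.217 -0.199] 170 lean -11.486169157533864 yaw -12.815330318551403
maxz pts [631.7 199.7 152.1] (array([618.5, 203.6]), array([107.4,  34.6]), [[589.0, 156.0], [623.0, 147.0], [648.0, 252.0], [614.0, 260.0]])
tablet [ 620.8 -182.6  117.3] [ 0.956  0.292 -0.001] 78 86 yaw 16.97248587090597
scene desk z -1.1892142156368664
tops 439
(array([ 627.2, -182.9]), array([ 13.7, 128.5]), [[602.0, -123.0], [639.0, -246.0], [652.0, -242.0], [615.0, -119.0]]) [ 630. -186.  194.] [16. 29. 65.]
(array([ 562.4, -204.6]), array([ 14.8, 123.7]), [[536.0, -148.0], [575.0, -266.0], [589.0, -261.0], [550.0, -144.0]]) [ 565. -207.  194.] [23. 22. 20.]
dock (array([ 594.8, -194.4]), array([151.8, 162.1]), [[498.0, -139.0], [546.0, -294.0], [691.0, -250.0], [644.0, -95.0]])
base 942 (array([618.7, 196.2]), array([189. , 193.8]), [[521.0, 103.0], [715.0, 101.0], [716.0, 290.0], [523.0, 291.0]])
plate 279 155.95622599615285
[629.7 201.5 121.3] [ 0.957 -0.23  -0.176] 224 lean -10.158497088626556 yaw -13.527012487237862
maxz pts [633.6 202.5 150.7] (array([629.1, 201.4]), array([112.5,  17.4]), [[606.0, 149.0], [623.0, 145.0], [652.0, 253.0], [636.0, 258.0]])
tablet [ 634.3 -185.1  116.7] [ 0.957  0.292 -0.002] 433 495 yaw 16.953083305298975
```

View pics/c.png

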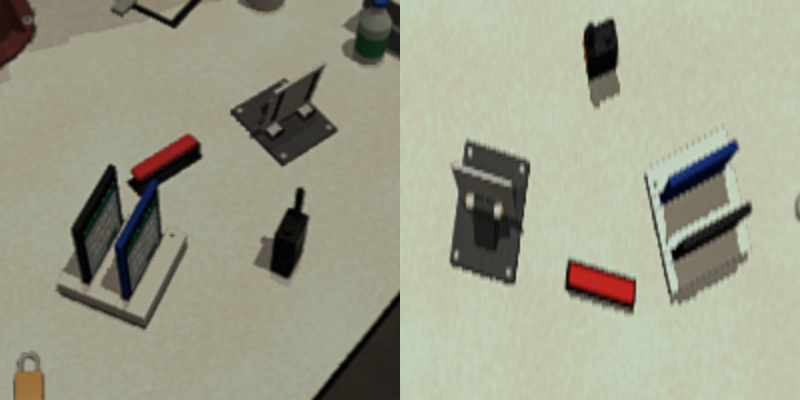

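The hinge lean starts at about -11° (forward) with plate yaw about -13°. The blue tablet is upright at yaw +17°. Next I'll refine the hinge from the base plate and work out an approach pose above the plate.

```bash
cat >> h.py <<'E'
def fr(yaw,lean):
    "columns n (out of front), t (y), u (up); degrees"
    return (R.from_euler('z',yaw,degrees=True)*R.from_euler('y',-lean,degrees=True)).as_matrix()
def tool(F,s=1):
    "tool orientation: z=-u, y=s*n"
    z=-F[:,2];y=s*F[:,0];return np.stack([np.cross(y,z),y,z],1)
def now():
    o=bot.get_obs();return np.array(o['ee_pos']),R.from_quat(o['orientation']).as_matrix(),o
def to(pos,Rm,n=None,lin=35,ang=6):
    "print equal body-twist rows to the target"
    p,Q,o=now();d=Q.T@(np.asarray(pos)-p);w=R.from_matrix(Q.T@Rm).as_rotvec()
    k=n or int(np.ceil(max(np.linalg.norm(d)/lin,np.degrees(np.linalg.norm(w))/ang,1)))
    # per-row chord: solve d = sum_i exp(w i/k) c
    M=sum(R.from_rotvec(w*i/k).as_matrix() for i in range(k));c=np.linalg.solve(M,d)
    print(k,'rows of',(c/150).round(4).tolist(),(w/k/(np.pi/4)).round(4).tolist(),'| dist',round(np.linalg.norm(d),1),'ang',round(np.degrees(np.linalg.norm(w)),1),'t',round(o['time'],2))
E
python3 - <<'E'
from h import *
for n in('top','scene'):
    d=np.load(n+'.npz');P=d['P'];p=d['p'].astype(int)
    m=(abs(P[...,0]-610)<130)&(abs(P[...,1]-195)<130)&(P[...,2]>3)&(P[...,2]<20)&(p.sum(-1)<270)
    m=cv2.morphologyEx(m.astype(np.uint8),cv2.MORPH_OPEN,np.ones((3,3)));k,l,s,c=cv2.connectedComponentsWithStats(m);b=1+s[1:,4].argmax()
    r=cv2.minAreaRect(P[l==b][:,:2].astype(np.float32));print(r, p[l==b].mean(0))
p,Q,o=now();print(p,Q.round(3),o['width'],o['joints'])
print(np.round(bot.camera_model('wrist')['mount'],2))
F=fr(-13.2,-10.8);h=np.array([606,206,76]);top=h+F@[13,0,80];print('top',top)
for s in(1,-1): 
    to(top+F@[0,0,90],tool(F,s))
E
```

```text
((603.96826171875, 206.59268188476562), (129.15501403808594, 145.6721954345703), 76.59603881835938) [54.68075802 54.74344023 51.60787172]
((607.371826171875, 206.02127075195312), (130.05531311035156, 151.80068969726562), 78.7685317993164) [45.97961783 44.34649682 40.89426752]
[234.86436942 469.54613491 231.30466205] [[-0.894  0.447 -0.   ]
 [ 0.447  0.894  0.   ]
 [ 0.     0.    -1.   ]] 85.34423867982558 [ 9.67675688e-01  2.90709000e-01 -1.53388668e-01  1.12669077e+00
  2.03858266e-05  1.43153421e+00]
[[  -0.      0.95    0.3    74.97]
 [   1.      0.     -0.      0.66]
 [  -0.      0.3    -0.95 -140.87]
 [   0.      0.      0.      1.  ]]
top [633.02678344 199.66092517 152.14702297]
15 rows of [-0.2081, 0.114, -0.0187] [0.0135, 0.0107, 0.1132] | dist 496.9 ang 77.3 t 0.95
18 rows of [-0.1189, -0.1735, -0.0225] [-0.0095, 0.012, -0.1272] | dist 496.9 ang 103.8 t 0.95
```

```bash
python3 -m jog '[-0.2081,0.114,-0.0187,0.0135,0.0107,0.1132,0,-0.2081,0.114,-0.0187,0.0135,0.0107,0.1132,0,-0.2081,0.114,-0.0187,0.0135,0.0107,0.1132,0,-0.2081,0.114,-0.0187,0.0135,0.0107,0.1132,0,-0.2081,0.114,-0.0187,0.0135,0.0107,0.1132,0,-0.2081,0.114,-0.0187,0.0135,0.0107,0.1132,0,-0.2081,0.114,-0.0187,0.0135,0.0107,0.1132,0,-0.2081,0.114,-0.0187,0.0135,0.0107,0.1132,0]'
python3 - <<'E'
from h import *
F=fr(-13.2,-10.8);h=np.array([606,206,76]);top=h+F@[13,0,80]
to(top+F@[0,0,90],tool(F,1)); print(now())
E
```

```text
time: 1.62
ee_pos: [507.2, 393.5, 242.7]
orientation: [0.56, 0.826, -0.034, -0.044]
wrist_force: [0.7, 2.3, 0.1]
width: 42.6
7 rows of [-0.2058, 0.1128, -0.0192] [0.0127, 0.01, 0.1102] | dist 243.5 ang 35.1 t 1.62
(array([507.21303413, 393.46203365, 242.72706555]), array([[-0.36808294,  0.92317793, -0.1107134 ],
       [ 0.92912494,  0.3697145 , -0.00616699],
       [ 0.03523912, -0.10513654, -0.99383324]]), {'time': 1.6167, 'joints': array([0.52065909, 0.60759921, 0.36917528, 1.43176945, 0.04974531,
       1.70992886]), 'joint_velocities': array([-0.67423973,  0.43659604,  0.73365506,  0.44763563,  0.0610007 ,
        0.43611355]), 'effort': array([ 3.79468739e+00, -7.84735608e+01,  2.97360778e+01,  3.19977896e-01,
        1.82300439e-02, -7.28486739e-01]), 'ee_pos': array([507.21303413, 393.46203365, 242.72706555]), 'orientation': array([ 0.56036502,  0.82638228, -0.03367193, -0.04415406]), 'wrist_force': array([0.70223502, 2.34091273, 0.07268183]), 'torque': array([ 0.08582055, -0.13375843, -0.01674144]), 'width': 42.60945605936096})
```

Tracking is good. I'll continue, settle, and measure with the wrist camera.

```bash
python3 -m jog '[-0.2058,0.1128,-0.0192,0.0127,0.01,0.1102,0,-0.2058,0.1128,-0.0192,0.0127,0.01,0.1102,0,-0.2058,0.1128,-0.0192,0.0127,0.01,0.1102,0,-0.2058,0.1128,-0.0192,0.0127,0.01,0.1102,0,-0.2058,0.1128,-0.0192,0.0127,0.01,0.1102,0,-0.2058,0.1128,-0.0192,0.0127,0.01,0.1102,0,-0.2058,0.1128,-0.0192,0.0127,0.01,0.1102,0,0,0,0,0,0,0,0,0,0,0,0,0,0,0]'
cat >> h.py <<'E'
def plane(P,it=400,t=1.5):
    rng=np.random.default_rng(0);best=None
    for _ in range(it):
        a=P[rng.choice(len(P),3,False)];n=np.cross(a[1]-a[0],a[2]-a[0]);l=np.linalg.norm(n)
        if l<100: continue
        n/=l;i=abs((P-a[0])@n)<t
        if best is None or i.sum()>best.sum():best=i
    c=P[best].mean(0);n=np.linalg.svd(P[best]-c)[2][2];n*=np.sign(n[0]);return c,n,best
E
python3 - <<'E'
from h import *
p,P=cloud('wrist');save('w1',p);np.savez('w1',p=p,P=P)
m=(abs(P[...,0]-610)<60)&(abs(P[...,1]-204)<80)
Q=P[m&(P[...,2]>95)&(P[...,2]<175)];print(len(Q),Q[:,2].max())
c,n,i=plane(Q);print('plate',c.round(1),n.round(3),i.sum(),'yaw',np.degrees(np.arctan2(n[1],n[0])),'lean',np.degrees(np.arcsin(n[2])))
T=Q[Q[:,2]>148];print(len(T),T.mean(0),cv2.minAreaRect(T[:,:2].astype(np.float32)))
F=fr(-13.2,-10.8);h=np.array([606,206,76]);top=h+F@[13,0,80]
to(top+F@[0,0,90],tool(F,1))
E
```

```text
time: 2.37
ee_pos: [659.1, 177.2, 234.9]
orientation: [0.794, 0.601, -0.06, -0.075]
wrist_force: [0.4, 0.6, 0.2]
width: 42.5
1547 151.1611145505602
plate [633.4 208.7 135.8] [ 0.964 -0.221 -0.146] 1072 yaw -12.916655322013508 lean -8.375383459668813
882 [633.57882648 208.99955798 149.28981761] ((632.6023559570312, 205.00607299804688), (108.4054946899414, 6.265599250793457), 77.15995025634766)
1 rows of [0.104, -0.1016, -0.0201] [-0.0061, -0.0028, -0.056] | dist 22.0 ang 2.5 t 2.42
```

View pics/w1.png

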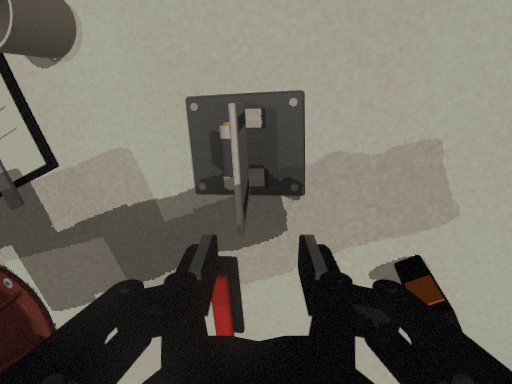

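The wrist view shows the plate edge-on at column ~237, with the hooks at (255,118) and (257,178) on the front (right) side, as expected. The last rows coasted past by about 22 mm. I'll correct from rest.

```bash
python3 -m jog '[0,0,0,0,0,0,0,0,0,0,0,0,0,0]'; python3 - <<'E'
from h import *
F=fr(-12.8,-9.7);top=np.array([632.6,203.5,151.7])
to(top+F@[0,0,90],tool(F,1))
E
```

```text
time: 2.58
ee_pos: [658.5, 178.1, 234.7]
orientation: [0.793, 0.602, -0.061, -0.075]
wrist_force: [-0.1, 0.4, -0.0]
width: 43.0
1 rows of [0.1214, -0.1161, -0.0167] [-0.031, -0.0036, -0.0616] | dist 25.3 ang 3.1 t 2.58
```

```bash
python3 -m jog '[0.06,-0.058,-0.008,-0.015,-0.002,-0.03,0,0.06,-0.058,-0.008,-0.015,-0.002,-0.03,0,0,0,0,0,0,0,0,0,0,0,0,0,0,0,0,0,0,0,0,0,0]'; python3 - <<'E'
from h import *
F=fr(-12.8,-9.7);top=np.array([632.6,203.5,151.7])
to(top+F@[0,0,90],tool(F,1))
p,P=cloud('wrist');save('w2',p)
for n in('wrist','scene'):
    if n!='wrist':p,P=cloud(n)
    m=(abs(P[...,0]-610)<60)&(abs(P[...,1]-204)<80)
    Q=P[m&(P[...,2]>95)&(P[...,2]<175)];c,N,i=plane(Q);print(n,'plate',c.round(1),N.round(3),i.sum(),len(Q),'yaw',np.degrees(np.arctan2(N[1],N[0])),'lean',np.degrees(np.arcsin(N[2])))
    L=(Q-top)@F;T=Q[(L[:,2]>-4)&(L[:,2]<4)&(abs(L[:,0])<8)];L=(T-top)@F;print(len(T),np.percentile(L,[2,50,98],0).round(1),cv2.minAreaRect(T[:,:2].astype(np.float32)))
    m&=(P[...,2]>3)&(P[...,2]<18)&(p.astype(int).sum(-1)<300);
    print('base',cv2.minAreaRect(P[m][:,:2].astype(np.float32)),np.median(P[m][:,2]))
E
```

```text
time: 3.0
ee_pos: [644.4, 206.1, 241.2]
orientation: [0.776, 0.625, -0.053, -0.066]
wrist_force: [0.2, -0.0, -0.1]
width: 42.8
1 rows of [-0.0344, 0.0283, 0.0006] [0.0003, 0.0015, 0.0121] | dist 6.7 ang 0.5 t 3.0
wrist plate [633.6 208.9 149.2] [ 0.198 -0.046  0.979] 833 1024 yaw -12.976856448945423 lean 78.27932905648724
838 [[ -2.7 -49.6  -3.9]
 [  0.1   7.3  -2.5]
 [  2.9  54.2  -1.2]] ((632.5087890625, 205.16415405273438), (109.77825927734375, 5.932746887207031), 76.9644546508789)
base ((609.9957885742188, 208.72146606445312), (150.4467010498047, 119.9949722290039), 89.9471664428711) 8.19553399361763
scene plate [629.9 199.7 124.9] [ 0.958 -0.223 -0.182] 165 242 yaw -13.094627791533293 lean -10.460957931801467
49 [[ -1.7 -54.9  -3.7]
 [  1.4   2.5  -0.6]
 [  5.8  50.3   3.3]] ((633.6083374023438, 201.3611602783203), (107.01106262207031, 8.170470237731934), 76.83003234863281)
base ((610.145751953125, 203.65890502929688), (119.66386413574219, 156.26416015625), 0.2784106433391571) 8.714557222898634
```

```bash
python3 - <<'E'
from h import *
F=fr(-13,-10.5);top=np.array([632.6,203.5,151])
to(top+F@[0,0,-28],tool(F,1),n=6)
E
```

```text
6 rows of [-0.005, 0.0046, 0.1317] [0.003, 0.0004, 0.0025] | dist 118.7 ang 1.1 t 3.1
```

```bash
python3 -m jog '[-0.005,0.0046,0.1317,0.003,0,0.0025,0,-0.005,0.0046,0.1317,0.003,0,0.0025,0,-0.005,0.0046,0.1317,0.003,0,0.0025,0,-0.005,0.0046,0.1317,0.003,0,0.0025,0,-0.005,0.0046,0.12,0.003,0,0.0025,0,0,0,0.03,0,0,0,0,0,0,0,0,0,0,0,0,0,0,0,0,0,0]'; python3 - <<'E'
from h import *
F=fr(-13,-10.5);top=np.array([632.6,203.5,151])
to(top+F@[0,0,-28],tool(F,1))
E
```

```text
time: 3.77
ee_pos: [632.1, 201.3, 136.0]
orientation: [0.781, 0.618, -0.057, -0.07]
wrist_force: [0.3, -1.2, 0.6]
width: 42.7
1 rows of [0.0148, -0.0188, 0.0886] [0.0036, 0.0016, -0.005] | dist 13.8 ang 0.3 t 3.77
```

```bash
python3 -m jog '[0.007,-0.009,0.045,0.004,0,-0.002,0,0.007,-0.009,0.045,0,0,-0.002,0,0,0,0,0,0,0,0,0,0,0,0,0,0,-1,0,0,0,0,0,0,-1,0,0,0,0,0,0,-1,0,0,0,0,0,0,-1,0,0,0,0,0,0,-1]'; python3 - <<'E'
from h import *
p,Q,o=now();print(p,Q.round(3),o['width'],o['wrist_force'],o['torque'])
h=np.array([606,206,75]);d=p-h;print('tool lean',np.degrees(np.arcsin(Q[2,1])),'yaw',np.degrees(np.arctan2(Q[1,1],Q[0,1])),'hinge in tool',Q.T@(h-p))
E
```

```text
time: 4.43
ee_pos: [628.1, 205.4, 126.0]
orientation: [0.779, 0.62, -0.056, -0.071]
wrist_force: [-0.0, 0.2, -1.5]
width: 5.0
[628.13856409 205.40912838 126.03352885] [[ 0.225  0.958 -0.176]
 [ 0.974 -0.221  0.041]
 [ 0.001 -0.181 -0.983]] 4.954595517585514 [-0.02345415  0.24724877 -1.54465539] [-0.01152657  0.17022681 -0.02128717]
tool lean -10.427191350965256 yaw -13.009160170866542 hinge in tool [ -4.44706196 -12.10860125  54.11553965]
```

The plate is gripped, and the plate-to-hinge offset of about 12 mm agrees with the known 13 mm. Now I'll swing it about the hinge.

```bash
python3 -m jog '[0,-0.0215,-0.0045,-0.0756,0,0,-1,0,-0.0215,-0.0045,-0.0756,0,0,-1,0,-0.0215,-0.0045,-0.0756,0,0,-1,0,-0.0215,-0.0045,-0.0756,0,0,-1,0,-0.0215,-0.0045,-0.0756,0,0,-1,0,-0.0215,-0.0045,-0.0756,0,0,-1,0,-0.0215,-0.0045,-0.0756,0,0,-1,0,-0.0215,-0.0045,-0.0756,0,0,-1,0,0,0,0,0,0,-1]'; cat >> h.py <<'E'
def st():
    p,Q,o=now();h=np.array([606,206,75]);print('tool lean',np.degrees(np.arcsin(Q[2,1])).round(2),'yaw',np.degrees(np.arctan2(Q[1,1],Q[0,1])).round(2),'hinge in tool',(Q.T@(h-p)).round(1),'f',np.round(o['wrist_force'],1),'m',np.round(o['torque'],2),'w',round(o['width'],1),'t',round(o['time'],2))
E
python3 -c 'from h import *;st()'
```

```text
time: 5.18
ee_pos: [600.2, 211.9, 131.2]
orientation: [0.774, 0.614, 0.098, 0.12]
wrist_force: [3.2, 0.9, -9.9]
width: 5.0
tool lean 17.78 yaw -13.15 hinge in tool [ -4.7 -10.5  55.6] f [ 3.2  0.9 -9.9] m [ 0.12 -0.1   0.13] w 5.0 t 5.18
```

```bash
python3 -m jog '[0,-0.022,-0.0045,-0.0756,0,0,-1,0,-0.022,-0.0045,-0.0756,0,0,-1,0,-0.022,-0.0045,-0.0756,0,0,-1,0,-0.008,-0.0015,-0.028,0,0,-1,0,0,0,0,0,0,-1,0,0,0,0,0,0,-1]'; python3 -c 'from h import *;st()'
```

```text
time: 5.68
ee_pos: [590.2, 214.2, 129.3]
orientation: [0.758, 0.602, 0.158, 0.196]
wrist_force: [-3.5, -0.2, 1.7]
width: 5.0
tool lean 29.17 yaw -13.13 hinge in tool [ -4.6 -11.3  55.8] f [-3.5 -0.2  1.7] m [-0.1   1.01 -0.17] w 5.0 t 5.68
```

```bash
cat >> h.py <<'E'
def plate(n,lean,mar=6,h=np.array([606,206,75.])):
    "fit front/back face of the backrest near the expected lean"
    p,P=cloud(n);F=fr(-13,lean);L=(P-h)@F
    m=(L[...,0]>0)&(L[...,0]<26)&(abs(L[...,1])<50)&(L[...,2]>20)&(L[...,2]<76)
    Q=P[m];c,N,i=plane(Q);print(n,len(Q),i.sum(),'face at local',((c-h)@F).round(1),'yaw',np.degrees(np.arctan2(N[1],N[0])).round(2),'lean',np.degrees(np.arcsin(N[2])).round(2))
    return p,P
E
python3 - <<'E'
from h import *
plate('scene',30);plate('top',30)
E
```

```text
scene 403 173 face at local [15.7 -0.5 46.8] yaw -12.6 lean 29.71
top 120 104 face at local [16.9 -7.5 49.3] yaw -13.0 lean 29.31
```

```bash
python3 -m jog '[0,-0.004,-0.0008,-0.014,0,0,-1,0,0,0,0,0,0,-1,0,0,0,0,0,0,-1]'; python3 - <<'E'
from h import *
st();plate('scene',30)
E
python3 -m jog '[0,0,0,0,0,0,0,0,0,0,0,0,0,0,0,0,0,0,0,0,0]';python3 - <<'E'
from h import *
st();plate('scene',30)
E
```

```text
time: 6.03
ee_pos: [590.2, 214.2, 129.3]
orientation: [0.757, 0.601, 0.16, 0.198]
wrist_force: [-7.8, 1.1, 4.8]
width: 5.0
tool lean 29.47 yaw -13.15 hinge in tool [ -4.6 -11.7  55.7] f [-7.8  1.1  4.8] m [ 0.01  1.53 -0.05] w 5.0 t 6.03
scene 400 167 face at local [15.8 -2.1 47.2] yaw -12.96 lean 25.64
time: 6.33
ee_pos: [593.0, 214.3, 130.4]
orientation: [0.758, 0.601, 0.16, 0.198]
wrist_force: [0.2, 0.5, -0.3]
width: 40.9
tool lean 29.44 yaw -13.28 hinge in tool [ -5.4 -14.5  55.4] f [ 0.2  0.5 -0.3] m [0.02 0.49 0.  ] w 40.9 t 6.33
scene 360 146 face at local [15.7 -5.1 46.4] yaw -12.04 lean 27.17
```

```bash
python3 -m jog '[0,0.0,-0.1,0,0,0,0,0,0,-0.2,0,0,0,0,0,0,-0.2,0,0,0,0,0,0,-0.2,0,0,0,0,0,0,-0.1,0,0,0,0,0,0,0,0,0,0,0,0,0,0,0,0,0,0]';python3 - <<'E'
from h import *
st();
for n in('scene','scene','scene','top','top','wrist'):p,P=plate(n,30)
save('w3',p);np.savez('w3',P=P,p=p)
E
```

```text
time: 6.97
ee_pos: [535.9, 227.0, 239.9]
orientation: [0.759, 0.599, 0.16, 0.197]
wrist_force: [0.3, -0.8, -0.2]
width: 42.9
tool lean 29.45 yaw -13.51 hinge in tool [ -5.4 -17.5 179.5] f [ 0.3 -0.8 -0.2] m [0.06 0.45 0.03] w 42.9 t 6.97
scene 427 186 face at local [15.8 -0.1 47.7] yaw -12.32 lean 28.58
scene 430 173 face at local [16.1 -1.1 51. ] yaw -13.36 lean 30.95
scene 433 178 face at local [15.3 -2.3 48.4] yaw -11.57 lean 29.96
top 187 154 face at local [16.8  0.5 48.2] yaw -12.59 lean 29.29
top 189 156 face at local [16.8 -0.1 48.2] yaw -13.16 lean 29.16
wrist 60 55 face at local [15.4  4.5 57.8] yaw -12.78 lean 29.24
```

```bash
cat >> h.py <<'E'
def lean(n,g=30,k=4,h=np.array([606,206,75.]),zr=(10,76),xr=(8,24)):
    A=[]
    for _ in range(k):
        p,P=cloud(n);L=(P-h)@fr(-13,g)
        m=(L[...,0]>xr[0])&(L[...,0]<xr[1])&(abs(L[...,1])<50)&(L[...,2]>zr[0])&(L[...,2]<zr[1]);A.append(L[m])
    L=np.vstack(A);w=np.ones(len(L))
    for _ in range(15):
        X=np.c_[np.ones(len(L)),L[:,1],L[:,2]]*w[:,None];b=np.linalg.lstsq(X,L[:,0]*w,rcond=None)[0]
        r=L[:,0]-np.c_[np.ones(len(L)),L[:,1:]]@b;w=1/np.sqrt(1+(r/2)**2)
    print(n,len(L),'x at mid',round(b[0]+b[2]*45,1),'yaw',round(-13-np.degrees(b[1]),2),'lean',round(g+np.degrees(b[2]),2),'rms',r.std().round(1),'zmax',np.percentile(L[:,2],99).round(1))
E
python3 - <<'E'
from h import *
lean('scene');lean('top')
E
```

```text
scene 1979 x at mid 15.5 yaw -13.38 lean 30.71 rms 2.7 zmax 75.2
top 867 x at mid 16.9 yaw -12.81 lean 30.89 rms 1.3 zmax 75.6
```

```bash
sed -i "s/round(g+np.degrees(b\[2\]),2)/round(g-np.degrees(b[2]),2)/" h.py; python3 - <<'E'
from h import *
h=np.array([606,206,75.])
for n in('scene','top','wrist'):
    p,P=cloud(n);L=(P-h)@fr(-13,29.3)
    m=(abs(L[...,0]-14.5)<6)&(abs(L[...,1])<70)&(L[...,2]>30)&(L[...,2]<84)
    Q=L[m];e=[(np.percentile(q[:,1],[1,99]) ) for k in range(30,84,9) for q in[Q[abs(Q[:,2]-k-4)<4.5]] if len(q)>8];print(n,len(Q),'plate y ends',np.round(e,1).tolist(),'centre',np.mean(e).round(1))
    if n=='wrist':continue
    D=np.array([595.1,-194.8,0]);L=(P-D)@fr(17,0)
    for x0 in(34,-34):
        m=(abs(L[...,0]-x0)<12)&(abs(L[...,1])<75)&(L[...,2]>60)&(L[...,2]<215);Q=L[m];print('tab',x0,len(Q),'x',np.percentile(Q[:,0],[2,50,98]).round(1),'y',np.percentile(Q[:,1],[1,99]).round(1),'z',np.percentile(Q[:,2],99).round(1))
        Q=Q[Q[:,2]>190];print('   top y',np.percentile(Q[:,1],[1,99]).round(1),'x',np.percentile(Q[:,0],[2,50,98]).round(1))
st()
E
```

```text
scene 414 plate y ends [[-51.6, 58.3], [-51.2, 54.4], [-50.1, 55.5], [-50.8, 55.3], [-49.0, 54.7], [-52.7, 55.9]] centre 2.4
tab 34 790 x [29.  39.8 41.7] y [-62.  61.] z 199.8
   top y [-60.8  61.2] x [28.  35.3 40.9]
tab -34 869 x [-38.6 -28.4 -26.2] y [-62.3  60.5] z 200.2
   top y [-61.3  60.8] x [-39.2 -32.6 -27.3]
top 223 plate y ends [[-49.3, 53.5], [-52.4, 53.7], [-48.9, 53.7], [-52.9, 50.6], [-50.9, 52.2], [-51.2, 54.6]] centre 1.1
tab 34 229 x [27.7 29.3 38.9] y [-57.1  62.5] z 202.2
   top y [-57.2  61. ] x [28.2 33.3 38.9]
tab -34 174 x [-40.2 -35.2 -28.5] y [-59.  62.] z 201.8
   top y [-59.2  61.2] x [-39.7 -34.  -28.5]
wrist 935 plate y ends [[-27.6, 59.4], [-27.3, 59.5], [-35.0, 59.5], [-37.2, 59.5], [-47.6, 58.4]] centre 12.1
tool lean 29.37 yaw -13.49 hinge in tool [ -4.7 -16.4 179. ] f [-0.3 -0.7  0.2] m [0.14 0.47 0.01] w 42.5 t 7.82
```

```bash
cat >> h.py <<'E'
H=np.array([606.5,208.1,75.]); TB=np.array([627.5,-184.6,12.])
E
python3 - <<'E'
from h import *
F=fr(17,0);to(TB+[0,0,185+60],tool(F,1),n=14)
E
```

```text
14 rows of [-0.1989, 0.0419, 0.007] [0.0456, 0.0119, -0.0472] | dist 421.8 ang 42.0 t 7.82
```

```bash
python3 -m jog '[-0.1,0.02,0.0035,0.0456,0.0119,-0.0472,0,-0.1989,0.0419,0.007,0.0456,0.0119,-0.0472,0,-0.1989,0.0419,0.007,0.0456,0.0119,-0.0472,0,-0.1989,0.0419,0.007,0.0456,0.0119,-0.0472,0,-0.1989,0.0419,0.007,0.0456,0.0119,-0.0472,0,-0.1989,0.0419,0.007,0.0456,0.0119,-0.0472,0,-0.1989,0.0419,0.007,0.0456,0.0119,-0.0472,0,-0.1989,0.0419,0.007,0.0456,0.0119,-0.0472,0]'; python3 -m jog '[-0.1989,0.0419,0.007,0.0456,0.0119,-0.0472,0,-0.1989,0.0419,0.007,0.0456,0.0119,-0.0472,0,-0.1989,0.0419,0.007,0.0456,0.0119,-0.0472,0,-0.1,0.02,0.004,0.0456,0.0119,-0.0472,0,0,0,0,0,0,0,0,0,0,0,0,0,0,0,0,0,0,0,0,0,0]'; python3 - <<'E'
from h import *
F=fr(17,0);to(TB+[0,0,185+60],tool(F,1));st()
E
```

```text
time: 8.48
ee_pos: [560.9, -1.3, 254.5]
orientation: [0.668, 0.737, 0.07, 0.081]
wrist_force: [1.1, 0.5, 0.1]
width: 42.9
time: 9.07
ee_pos: [601.3, -114.6, 256.6]
orientation: [0.614, 0.789, 0.021, 0.022]
wrist_force: [-0.6, -0.1, 0.1]
width: 42.8
3 rows of [-0.1653, 0.0156, 0.0008] [0.0258, 0.0046, -0.0204] | dist 74.7 ang 4.5 t 9.07
tool lean 3.5 yaw 14.26 hinge in tool [311.3  72.4 183.5] f [-0.6 -0.1  0.1] m [-0.04  0.07  0.02] w 42.8 t 9.07
```

```bash
python3 -m jog '[-0.15,0.0156,0.0008,0.0258,0.0046,-0.0204,0,-0.15,0.0156,0.0008,0.0258,0.0046,-0.0204,0,-0.12,0.0156,0.0008,0.0258,0.0046,-0.0204,0,0,0,0,0,0,0,0,0,0,0,0,0,0,0,0,0,0,0,0,0,0]'; python3 - <<'E'
from h import *
F=fr(17,0);to(TB+[0,0,185+60],tool(F,1));st()
p,P=cloud('wrist');save('w4',p);L=(P-TB)@F
for x0 in(0,-68):
    m=(abs(L[...,0]-x0)<14)&(abs(L[...,1])<75)&(L[...,2]>170)&(L[...,2]<200);T=L[m];print(x0,len(T),np.percentile(T,[1,50,99],0).round(1),cv2.minAreaRect(T[:,:2].astype(np.float32)))
print([(r['xy'],round(r['conf'],2)) for r in bot.look_for('tablet','wrist')])
E
```

```text
time: 9.57
ee_pos: [622.3, -167.4, 258.5]
orientation: [0.593, 0.806, 0.001, -0.0]
wrist_force: [-0.6, -0.0, 0.2]
width: 42.6
1 rows of [-0.1198, -0.0011, 0.0098] [0.0006, -0.0013, 0.0073] | dist 18.0 ang 0.3 t 9.57
tool lean 0.03 yaw 17.33 hinge in tool [361.1  95.6 183.9] f [-0.6 -0.   0.2] m [0.   0.04 0.01] w 42.6 t 9.57
0 2472 [[ -5.1 -55.8 172.3]
 [  0.6  12.  182.8]
 [  6.6  65.3 184.5]] ((0.7845511436462402, 3.1598167419433594), (12.637661933898926, 125.10701751708984), 0.38008174300193787)
-68 2617 [[-72.5 -36.1 170.6]
 [-64.9  20.3 182.6]
 [-60.5  64.7 184.5]] ((-66.85782623291016, 11.897224426269531), (13.460824012756348, 106.28622436523438), 0.2268020659685135)
[([255.5, 208.3], 0.65), ([216.8, 318.5], 0.42)]
```

View pics/w4.png

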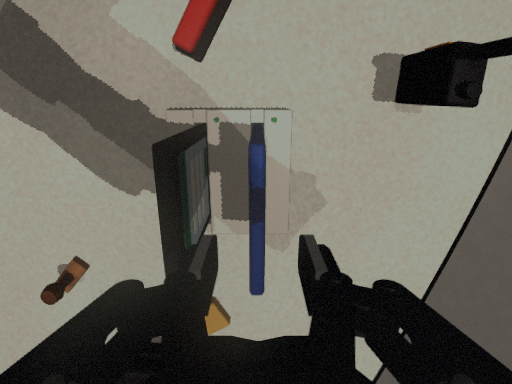

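The wrist view shows the blue tablet's top edge down column 257, centred between the fingers. The staff tablet is to the left (160–210) and clear of the left finger. I'll shift 18 mm and descend.

```bash
python3 -m jog '[-0.05,0.001,0,0,0,0.003,0,-0.055,0.001,0,0,0,0.003,0,0,0,0,0,0,0,0,0,0,0,0,0,0,0]'; python3 - <<'E'
from h import *
F=fr(17.3,0);to(TB+F@[0.7,0,185-36],tool(F,1),n=5)
E
```

```text
time: 10.0
ee_pos: [627.1, -181.3, 260.2]
orientation: [0.594, 0.805, 0.001, 0.001]
wrist_force: [-0.7, 0.5, 0.4]
width: 42.8
5 rows of [-0.0043, 0.0, 0.1323] [0.0006, -0.0, -0.0006] | dist 99.3 ang 0.2 t 10.0
```

```bash
python3 -m jog '[-0.004,0,0.12,0,0,0,0,-0.004,0,0.13,0,0,0,0,-0.004,0,0.13,0,0,0,0,-0.004,0,0.13,0,0,0,0,-0.004,0,0.07,0,0,0,0,0,0,0,0,0,0,0,0,0,0,0,0,0,0]'; python3 - <<'E'
from h import *
F=fr(17.3,0);to(TB+F@[0.7,0,185-36],tool(F,1));st()
E
```

```text
time: 10.58
ee_pos: [628.9, -185.2, 171.2]
orientation: [0.594, 0.804, 0.002, 0.002]
wrist_force: [-0.3, 0.7, 0.6]
width: 42.8
1 rows of [0.0067, -0.0037, 0.0678] [0.0066, 0.0023, -0.0052] | dist 10.2 ang 0.4 t 10.58
tool lean 0.3 yaw 17.07 hinge in tool [380.9  92.4  96. ] f [-0.3  0.7  0.6] m [ 0.05 -0.01  0.04] w 42.8 t 10.58
```

```bash
python3 -m jog '[0.007,-0.004,0.065,0.006,0,-0.005,0,0,0,0,0,0,0,0,0,0,0,0,0,0,-1,0,0,0,0,0,0,-1,0,0,0,0,0,0,-1,0,0,0,0,0,0,-1,0,0,0,0,0,0,-1]'; python3 - <<'E'
from h import *
F=fr(17.3,0);to(TB+F@[0.7,0,185-36],tool(F,1));st()
E
```

```text
time: 11.17
ee_pos: [628.9, -184.8, 163.6]
orientation: [0.593, 0.805, -0.0, 0.002]
wrist_force: [0.3, 0.1, -3.0]
width: 11.4
1 rows of [0.0039, -0.0041, 0.0172] [0.0025, 0.0052, 0.0001] | dist 2.7 ang 0.3 t 11.17
tool lean 0.11 yaw 17.31 hinge in tool [380.3  94.2  87.2] f [ 0.3  0.1 -3. ] m [-0.   -0.01 -0.04] w 11.4 t 11.17
```

```bash
python3 -m jog '[0,0,-0.05,0,0,0,-1,0,0,-0.1,0,0,0,-1,0,0,-0.12,0,0,0,-1,0,0,-0.15,0,0,0,-1,0,0,-0.15,0,0,0,-1,0,0,-0.12,0,0,0,-1,0,0,-0.06,0,0,0,-1,0,0,0,0,0,0,-1,0,0,0,0,0,0,-1]'; python3 - <<'E'
from h import *
st()
p,P=cloud('scene');print(np.round(now()[0],1));F=fr(17.3,0);tcp=now()[0];L=(P-tcp)@F
m=(abs(L[...,0])<16)&(abs(L[...,1])<80)&(L[...,2]>-175)&(L[...,2]<50);Q=L[m];m2=Q[:,2]<-30
Q=Q[m2];c,N,i=plane(Q);print('y',np.percentile(Q[:,1],[1,99]),'z low',np.percentile(Q[:,2],[.5,1,2]),'face',c,N)
E
```

```text
time: 11.92
ee_pos: [627.7, -183.5, 283.5]
orientation: [0.593, 0.806, 0.0, 0.001]
wrist_force: [-0.2, -0.2, -3.6]
width: 11.3
tool lean 0.1 yaw 17.32 hinge in tool [378.8  94.9 207.8] f [-0.2 -0.2 -3.6] m [-0.05  0.06  0.01] w 11.3 t 11.92
[ 627.7 -183.5  283.4]
y [-60.91865744  60.74328848] z low [-149.39725153 -148.20736302 -146.7029171 ] face [  6.55124219  -3.96900194 -88.78397916] [ 0.99996379 -0.0043204  -0.00733124]
```

```bash
python3 - <<'E'
from h import *
P=np.load('top.npz')['P'];print('radio',P[145,270],P[140,268])
F=fr(-13,29.3);S=H+F@[16,0,-45];print('seat',S)
pre=S+F@[6+35,0,151.6+140];print('pre',pre);to(pre,tool(F,1),n=14)
E
```

```text
radio [764.77650672 -14.12509087 118.53403297] [784.01596943  -7.34855071 116.8554459 ]
seat [641.5532736  200.00731413  43.58700197]
pre [537.3452889  224.06562306 317.94708233]
14 rows of [0.1976, -0.0267, -0.0285] [-0.0452, -0.0121, 0.0471] | dist 418.9 ang 41.8 t 11.97
```

```bash
python3 -m jog '[0.08,-0.01,-0.02,-0.02,-0.006,0.02,-1,0.15,-0.02,-0.0285,-0.045,-0.012,0.047,-1,0.1976,-0.0267,-0.0285,-0.0452,-0.0121,0.0471,-1,0.1976,-0.0267,-0.0285,-0.0452,-0.0121,0.0471,-1,0.1976,-0.0267,-0.0285,-0.0452,-0.0121,0.0471,-1,0.1976,-0.0267,-0.0285,-0.0452,-0.0121,0.0471,-1,0.1976,-0.0267,-0.0285,-0.0452,-0.0121,0.0471,-1,0.1976,-0.0267,-0.0285,-0.0452,-0.0121,0.0471,-1,0.15,-0.02,-0.0285,-0.0452,-0.0121,0.0471,-1,0.06,-0.01,-0.01,-0.02,-0.006,0.02,-1]'; python3 - <<'E'
from h import *
F=fr(-13,29.3);S=H+F@[16,0,-45]
pre=S+F@[6+35,0,151.6+140];to(pre,tool(F,1));st()
E
```

```text
time: 12.8
ee_pos: [544.1, 58.7, 297.6]
orientation: [0.715, 0.68, 0.101, 0.125]
wrist_force: [-1.0, -0.8, -2.7]
width: 11.1
5 rows of [0.2174, -0.0213, -0.0427] [-0.0476, -0.012, 0.0428] | dist 166.8 ang 14.6 t 12.8
tool lean 18.44 yaw -2.65 hinge in tool [156.  -18.1 224.5] f [-1.  -0.8 -2.7] m [-0.15  0.59 -0.07] w 11.1 t 12.8
```

```bash
python3 -m jog '[0.17,-0.015,-0.035,-0.0376,-0.01,0.035,-1,0.18,-0.018,-0.0427,-0.0476,-0.012,0.0428,-1,0.18,-0.018,-0.0427,-0.0476,-0.012,0.0428,-1,0.18,-0.018,-0.0427,-0.0476,-0.012,0.0428,-1,0.14,-0.018,-0.0427,-0.0476,-0.012,0.0428,-1,0.07,-0.01,-0.01,-0.01,-0.003,0.01,-1,0,0,0,0,0,0,-1,0,0,0,0,0,0,-1]'; python3 - <<'E'
from h import *
F=fr(-13,29.3);S=H+F@[16,0,-45]
pre=S+F@[6+35,0,151.6+140];to(pre,tool(F,1));st()
E
```

```text
time: 13.47
ee_pos: [525.0, 207.7, 310.5]
orientation: [0.759, 0.6, 0.156, 0.197]
wrist_force: [-0.2, -0.6, -3.9]
width: 11.0
1 rows of [0.1252, 0.0718, -0.0169] [-0.0051, 0.004, -0.0066] | dist 21.8 ang 0.4 t 13.47
tool lean 29.07 yaw -13.34 hinge in tool [ 17.1 -45.2 244.3] f [-0.2 -0.6 -3.9] m [0.15 0.95 0.02] w 11.0 t 13.47
```

```bash
python3 -m jog '[0.055,0.03,-0.008,-0.004,0.003,-0.005,-1,0.055,0.03,-0.008,-0.003,0.002,-0.004,-1,0,0,0,0,0,0,-1,0,0,0,0,0,0,-1]'; python3 - <<'E'
from h import *
st();F=fr(-13,29.3);S=H+F@[16,0,-45]
to(S+F@[6+14,0,151.6+40],tool(F,1))
E
```

```text
time: 13.8
ee_pos: [536.0, 220.9, 315.6]
orientation: [0.757, 0.603, 0.156, 0.198]
wrist_force: [0.1, -0.4, -3.7]
width: 10.9
tool lean 29.19 yaw -12.85 hinge in tool [  1.8 -54.9 244.9] f [ 0.1 -0.4 -3.7] m [0.14 0.86 0.  ] w 10.9 t 13.8
3 rows of [0.0079, -0.0428, 0.2184] [-0.0008, 0.0008, 0.001] | dist 100.2 ang 0.2 t 13.8
```

```bash
python3 -m jog '[0.005,-0.02,0.1,0,0,0.001,-1,0.005,-0.025,0.15,-0.001,0,0.001,-1,0.005,-0.025,0.15,0,0,0,-1,0.005,-0.025,0.13,0,0,0,-1,0.003,-0.02,0.06,0,0,0,-1,0,0,0,0,0,0,-1,0,0,0,0,0,0,-1]'; cat >> h.py <<'E'
def chk(lean=29.3,k=3,names=('scene','top')):
    "tablet and backrest in the frame of the seat"
    F=fr(-13,lean);S=H+F@[16,0,-45]
    for n in names:
        A=[];C=[]
        for _ in range(k):
            p,P=cloud(n);L=(P-S)@F;m=(abs(L[...,0])<60)&(abs(L[...,1])<90)&(L[...,2]>-25)&(L[...,2]<260);A.append(L[m]);C.append(p[m].astype(int))
        L=np.vstack(A);C=np.vstack(C)
        blue=(C[:,2]>C[:,0]+18)&(C[:,2]>40);B=L[blue]
        print(n,'blue',len(B),'y',np.percentile(B[:,1],[1,99]).round(1),'z',np.percentile(B[:,2],[1,99]).round(1),'x',np.percentile(B[:,0],[2,50,98]).round(1))
    return p,P
E
python3 - <<'E'
from h import *
st();F=fr(-13,29.3);S=H+F@[16,0,-45]
to(S+F@[6+3.5,0,151.6+15],tool(F,1))
chk()
p=bot.read_camera('scene')[0];u,v=proj('scene',S)[0].round().astype(int);cv2.imwrite('pics/s5.png',cv2.resize(p[v-100:v+50,u-90:u+90,::-1],(720,600),interpolation=cv2.INTER_CUBIC));print(u,v)
E
```

```text
time: 14.38
ee_pos: [568.5, 213.8, 228.3]
orientation: [0.759, 0.6, 0.157, 0.199]
wrist_force: [-0.1, -0.1, -2.3]
width: 11.1
tool lean 29.36 yaw -13.32 hinge in tool [  1.2 -41.8 152.4] f [-0.1 -0.1 -2.3] m [0.21 0.84 0.02] w 11.1 t 14.38
1 rows of [0.02, -0.108, 0.2053] [0.0013, 0.0046, -0.0062] | dist 34.9 ang 0.4 t 14.38
scene blue 1021 y [-62.8  58.5] z [ 46.7 231.2] x [25.9 31.6 36.9]
top blue 692 y [-62.8  58.9] z [ 48.1 234.7] x [23.7 33.4 36.4]
306 193
```

View pics/s5.png

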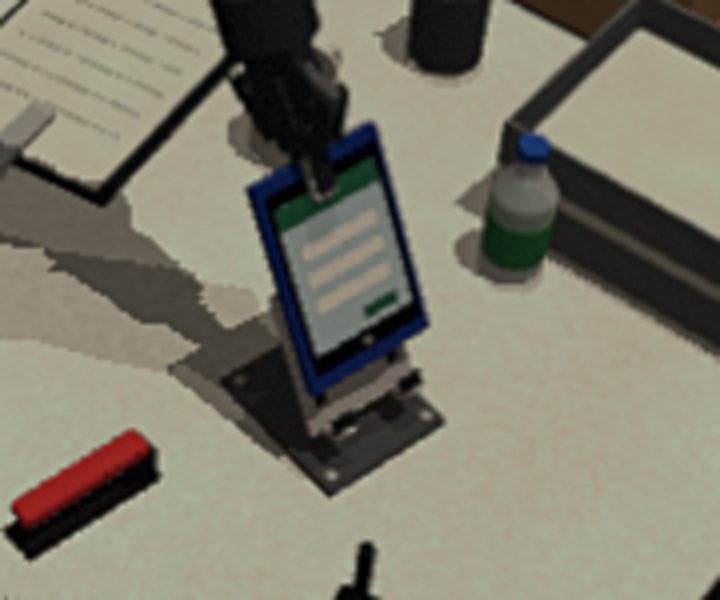

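The scene view shows the tablet held above the hooks, screen to the visitors and button at the bottom. It sits about 2 mm off to −y and parallel to the plate. I'll move in to 15 mm above the hooks.

```bash
python3 -m jog '[0.01,-0.05,0.06,0.001,0.003,-0.003,-1,0.01,-0.045,0.08,0,0.002,-0.003,-1,0,-0.01,0.04,0,0,0,-1,0,0,0,0,0,0,-1,0,0,0,0,0,0,-1]'; python3 - <<'E'
from h import *
st();F=fr(-13,29.3);S=H+F@[16,0,-45]
to(S+F@[6+3.5,0,151.6+15],tool(F,1))
chk()
E
```

```text
time: 15.15
ee_pos: [570.5, 219.0, 200.8]
orientation: [0.756, 0.602, 0.161, 0.199]
wrist_force: [-0.3, 0.1, -3.0]
width: 11.2
tool lean 29.68 yaw -13.04 hinge in tool [ -5.3 -29.7 127.8] f [-0.3  0.1 -3. ] m [0.14 0.87 0.01] w 11.2 t 15.15
1 rows of [-0.0168, -0.0225, 0.0429] [0.0084, -0.0066, -0.0008] | dist 7.7 ang 0.5 t 15.15
scene blue 999 y [-57.2  64.4] z [ 22.5 207.8] x [13.3 19.3 26. ]
top blue 651 y [-58.2  63.3] z [ 25.8 209.7] x [10.6 20.4 23.8]
```

```bash
python3 -m jog '[-0.009,-0.01,0.015,0.004,-0.004,0,-1,-0.007,-0.009,0.015,0.003,-0.002,0,-1,0,0,0,0,0,0,-1,0,0,0,0,0,0,-1]'; python3 - <<'E'
from h import *
st();F=fr(-13,29.3);S=H+F@[16,0,-45]
to(S+F@[6+3.5,0,151.6],tool(F,1))
chk(); lean('scene',29.3,3,H,(-40,10),(8,22))
p=bot.read_camera('scene')[0];u,v=proj('scene',S)[0].round().astype(int);cv2.imwrite('pics/s6.png',cv2.resize(p[v-40:v+35,u-45:u+45,::-1],(720,600),interpolation=cv2.INTER_CUBIC))
E
```

```text
time: 15.78
ee_pos: [570.2, 216.6, 196.0]
orientation: [0.757, 0.602, 0.159, 0.198]
wrist_force: [0.1, 0.1, -2.6]
width: 10.9
tool lean 29.42 yaw -13.08 hinge in tool [ -2.4 -26.9 123.7] f [ 0.1  0.1 -2.6] m [ 0.18  0.89 -0.01] w 10.9 t 15.78
1 rows of [-0.0009, -0.008, 0.1147] [0.0026, -0.0012, -0.0016] | dist 17.3 ang 0.1 t 15.78
scene blue 989 y [-60.   61.8] z [ 17.9 204.3] x [11.  16.6 23.1]
top blue 647 y [-60.4  60.6] z [ 18.8 205.4] x [ 7.9 17.7 20.7]
scene 28 x at mid 116.4 yaw -13.06 lean -39.07 rms 1.7 zmax -36.6
```

View pics/s6.png

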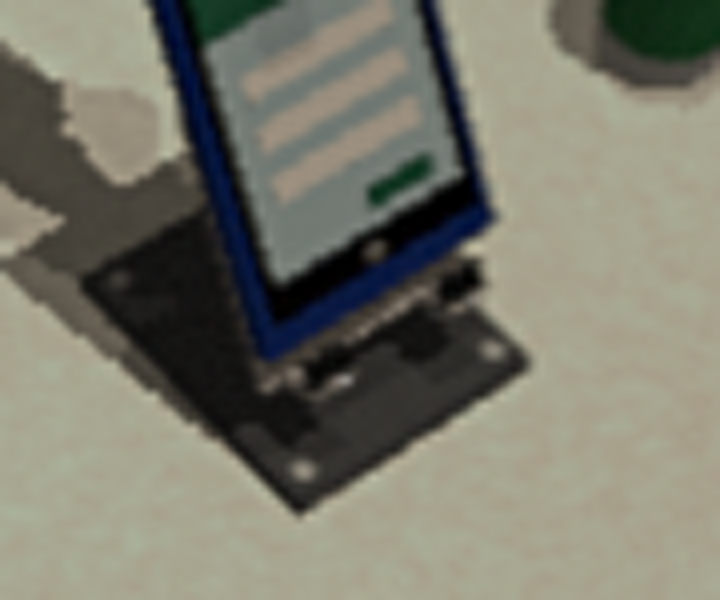

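Tablet centred (within 0.5 mm) and about 17 mm above the seat; the hooks at (330,375) and (460,280) are clear below it. I'll lower slowly and watch the force.

```bash
python3 -m jog '[0,-0.006,0.02,0.002,-0.001,-0.001,-1,0,-0.004,0.025,0,0,0,-1,0,0,0.02,0,0,0,-1,0,0,0,0,0,0,-1,0,0,0,0,0,0,-1]'; python3 - <<'E'
from h import *
st();F=fr(-13,29.3);S=H+F@[16,0,-45]
to(S+F@[6+3.2,0,151.6],tool(F,1));chk()
E
```

```text
time: 16.7
ee_pos: [573.9, 215.9, 185.8]
orientation: [0.757, 0.602, 0.158, 0.198]
wrist_force: [-0.1, 0.6, -2.9]
width: 11.2
tool lean 29.32 yaw -13.02 hinge in tool [ -2.4 -25.  113. ] f [-0.1  0.6 -2.9] m [0.18 0.88 0.03] w 11.2 t 16.7
1 rows of [-0.0015, 0.0015, 0.0426] [0.0005, -0.0002, -0.0003] | dist 6.4 ang 0.0 t 16.7
scene blue 965 y [-60.   61.2] z [  7.3 193.6] x [ 8.8 15.1 21.4]
top blue 640 y [-60.3  60.7] z [  8.5 194.3] x [ 6.6 16.  19.3]
```

```bash
for i in 1; do python3 -m jog '[0,0,0.02,0,0,0,-1,0,0,0,0,0,0,-1,0,0,0,0,0,0,-1]'; python3 -m jog '[0,0,0.01,0,0,0,-1,0,0,0,0,0,0,-1,0,0,0,0,0,0,-1]'; done;  python3 -c 'from h import *;st();F=fr(-13,29.3);S=H+F@[16,0,-45];to(S+F@[6+3.2,0,151.6],tool(F,1))'
```

```text
time: 17.25
ee_pos: [575.7, 215.8, 183.8]
orientation: [0.757, 0.602, 0.158, 0.198]
wrist_force: [-0.1, 0.7, -2.7]
width: 11.3
time: 17.5
ee_pos: [576.5, 215.6, 182.3]
orientation: [0.757, 0.602, 0.158, 0.198]
wrist_force: [0.8, -0.7, -2.1]
width: 11.3
tool lean 29.38 yaw -13.03 hinge in tool [ -2.8 -25.7 108.6] f [ 0.8 -0.7 -2.1] m [ 0.2   0.83 -0.03] w 11.3 t 17.5
1 rows of [-0.0034, -0.0021, 0.0138] [0.0019, -0.0012, -0.0005] | dist 2.2 ang 0.1 t 17.5
```

```bash
python3 -m jog '[-0.003,-0.002,0.01,0,0,0,-1,0,0,0,0,0,0,-1,0,0,0,0,0,0,-1]'; python3 -m jog '[0,0,0.007,0,0,0,-1,0,0,0,0,0,0,-1,0,0,0,0,0,0,-1]';  python3 -c 'from h import *;st();F=fr(-13,29.3);S=H+F@[16,0,-45];to(S+F@[6+3.2,0,151.6],tool(F,1));chk()'
```

```text
time: 17.75
ee_pos: [577.1, 215.2, 181.1]
orientation: [0.757, 0.602, 0.159, 0.198]
wrist_force: [-0.3, 0.7, -2.6]
width: 11.3
time: 18.0
ee_pos: [577.4, 215.5, 181.0]
orientation: [0.757, 0.602, 0.159, 0.198]
wrist_force: [0.6, 0.1, -2.6]
width: 11.0
tool lean 29.44 yaw -13.0 hinge in tool [ -3.1 -25.9 107.1] f [ 0.6  0.1 -2.6] m [0.22 0.89 0.  ] w 11.0 t 18.0
1 rows of [-0.0043, -0.0031, 0.0038] [0.0032, -0.003, -0.0] | dist 1.0 ang 0.2 t 18.0
scene blue 892 y [-59.3  62.4] z [  1.5 185.7] x [ 9.7 15.7 21.1]
top blue 578 y [-59.9  61.6] z [  2.8 188.6] x [ 6.6 16.4 19.5]
```

```bash
python3 -m jog '[-0.006,0,0.008,0,0,0,-1,0,0,0,0,0,0,-1]'; python3 -m jog '[0,0,0.008,0,0,0,-1,0,0,0,0,0,0,-1]';python3 -m jog '[0,0,0.008,0,0,0,-1,0,0,0,0,0,0,-1]';  python3 -c 'from h import *;st()'
```

```text
time: 18.47
ee_pos: [577.9, 215.6, 180.9]
orientation: [0.756, 0.603, 0.16, 0.198]
wrist_force: [-0.8, -1.5, -1.4]
width: 11.5
time: 18.63
ee_pos: [578.2, 216.0, 180.8]
orientation: [0.756, 0.603, 0.161, 0.198]
wrist_force: [-2.3, -0.7, -2.1]
width: 11.5
time: 18.8
ee_pos: [578.2, 216.1, 180.5]
orientation: [0.756, 0.603, 0.161, 0.197]
wrist_force: [-4.3, -0.0, -0.3]
width: 11.0
tool lean 29.49 yaw -12.9 hinge in tool [ -4.2 -26.4 106.2] f [-4.3 -0.  -0.3] m [-0.1   1.71 -0.3 ] w 11.0 t 18.8
```

```bash
python3 -m jog '[0,-0.01,0,0,0,0,-1,0,0,0,0,0,0,-1,0,0,0,0,0,0,-1]'; python3 - <<'E'
from h import *
st();p,Q,o=now();F=fr(-13,29.3);print('roll deg',np.degrees(np.arcsin(Q[2,0])),'force n,t,u',F.T@(np.array(o['wrist_force'])-[0,0,-2.8]));S=H+F@[16,0,-45];to(S+F@[6,0,151.6],tool(F,1));chk()
E
```

```text
time: 19.05
ee_pos: [577.3, 216.0, 180.0]
orientation: [0.756, 0.603, 0.161, 0.198]
wrist_force: [-2.8, 0.6, 0.6]
width: 11.3
tool lean 29.57 yaw -12.92 hinge in tool [ -3.8 -25.5 106.2] f [-2.8  0.6  0.6] m [ 0.06  1.02 -0.09] w 11.3 t 19.05
roll deg 0.2446107297649048 force n,t,u [-0.84404311 -0.03807383  4.40098307]
1 rows of [-0.0072, -0.0201, -0.0016] [0.006, -0.0071, 0.0015] | dist 3.2 ang 0.4 t 19.05
scene blue 897 y [-58.9  62.4] z [  1.2 185.6] x [ 9.2 15.1 21.1]
top blue 586 y [-59.7  61.8] z [  2.7 187.9] x [ 6.2 15.8 18.8]
```

```bash
python3 -m jog '[-0.008,-0.008,-0.002,0,-0.005,0,-1,0,0,0,0,0,0,-1]'; python3 -m jog '[-0.004,-0.008,0,0,-0.003,0,-1,0,0,0,0,0,0,-1]'; python3 - <<'E'
from h import *
st();p,Q,o=now();F=fr(-13,29.3);print('roll deg',np.degrees(np.arcsin(Q[2,0])),'force n,t,u',F.T@(np.array(o['wrist_force'])-[0,0,-2.8]));S=H+F@[16,0,-45];to(S+F@[6,0,151.6],tool(F,1));chk()
E
```

```text
time: 19.52
ee_pos: [576.2, 215.1, 179.7]
orientation: [0.756, 0.602, 0.16, 0.199]
wrist_force: [0.4, 0.0, -3.2]
width: 11.5
time: 19.68
ee_pos: [576.0, 215.0, 179.6]
orientation: [0.757, 0.602, 0.16, 0.2]
wrist_force: [0.1, 0.4, -3.0]
width: 11.2
tool lean 29.69 yaw -13.01 hinge in tool [ -2.  -24.6 106.3] f [ 0.1  0.4 -3. ] m [ 0.15  0.84 -0.04] w 11.2 t 19.68
roll deg 0.0059884320276225415 force n,t,u [-0.04755718  0.42677294 -0.16185118]
1 rows of [0.0008, -0.0127, -0.0007] [0.0086, -0.0001, -0.0002] | dist 1.9 ang 0.4 t 19.68
scene blue 921 y [-60.3  61.4] z [  0.9 185.7] x [ 7.6 14.1 20.9]
top blue 573 y [-60.8  61.1] z [  3.5 188.5] x [ 4.8 14.8 18.3]
```

```bash
python3 -m jog '[0,-0.01,0,0,0,0,-1,0,0,0,0,0,0,-1]';python3 -m jog '[0,-0.008,0,0,0,0,-1,0,0,0,0,0,0,-1]'; python3 - <<'E'
from h import *
st();p,Q,o=now();F=fr(-13,29.3);print('force n,t,u',F.T@(np.array(o['wrist_force'])-[0,0,-2.8]));
E
```

```text
time: 20.15
ee_pos: [575.4, 215.1, 179.4]
orientation: [0.757, 0.601, 0.16, 0.201]
wrist_force: [1.0, 0.9, -2.9]
width: 11.3
time: 20.32
ee_pos: [574.9, 215.2, 179.3]
orientation: [0.757, 0.601, 0.16, 0.202]
wrist_force: [2.1, -0.0, -2.4]
width: 11.3
tool lean 29.85 yaw -13.08 hinge in tool [ -2.  -23.8 106.6] f [ 2.1 -0.  -2.4] m [0.11 0.37 0.07] w 11.3 t 20.32
force n,t,u [ 2.00567576  0.44964304 -0.64584564]
```

```bash
python3 -m jog '[0,0,0.008,0,0,0,-1,0,0,0,0,0,0,-1]';python3 -m jog '[0,0,0.008,0,0,0,-1,0,0,0,0,0,0,-1]'; python3 - <<'E'
from h import *
st();p,Q,o=now();F=fr(-13,29.3);print('force n,t,u',F.T@(np.array(o['wrist_force'])-[0,0,-2.8]));chk()
E
```

```text
time: 20.48
ee_pos: [575.2, 215.4, 179.3]
orientation: [0.756, 0.601, 0.161, 0.202]
wrist_force: [2.3, -1.1, -2.6]
width: 11.3
time: 20.65
ee_pos: [575.4, 215.6, 179.3]
orientation: [0.756, 0.601, 0.161, 0.202]
wrist_force: [2.1, -1.1, -3.5]
width: 11.1
tool lean 29.93 yaw -13.01 hinge in tool [ -2.6 -24.3 106.4] f [ 2.1 -1.1 -3.5] m [-0.08  0.38 -0.09] w 11.1 t 20.65
force n,t,u [ 1.66047714 -0.58811363 -1.78599976]
scene blue 907 y [-60.   61.6] z [  1.1 185.5] x [ 7.5 13.8 19.8]
top blue 600 y [-60.   61.3] z [  3.5 188.3] x [ 4.4 14.4 17.9]
```

```bash
python3 -m jog '[0,-0.004,0.016,0,0,0,-1,0,0,0,0,0,0,-1,0,0,0,0,0,0,-1]'; python3 - <<'E'
from h import *
st();p,Q,o=now();F=fr(-13,29.3);print('force n,t,u',F.T@(np.array(o['wrist_force'])-[0,0,-2.8]),'roll',np.degrees(np.arcsin(Q[2,0])))
S=H+F@[16,0,-45];p=bot.read_camera('scene')[0];u,v=proj('scene',S)[0].round().astype(int);cv2.imwrite('pics/s7.png',cv2.resize(p[v-70:v+35,u-60:u+60,::-1],(686,600),interpolation=cv2.INTER_CUBIC))
E
```

```text
time: 21.2
ee_pos: [576.3, 216.2, 179.7]
orientation: [0.756, 0.601, 0.163, 0.202]
wrist_force: [2.9, -0.1, -2.3]
width: 11.0
tool lean 30.09 yaw -13.0 hinge in tool [ -3.5 -25.5 106.2] f [ 2.9 -0.1 -2.3] m [ 0.13  0.35 -0.03] w 11.0 t 21.2
force n,t,u [ 2.71253288  0.59943138 -0.99871899] roll 0.1397731781455017
```

View pics/s7.png

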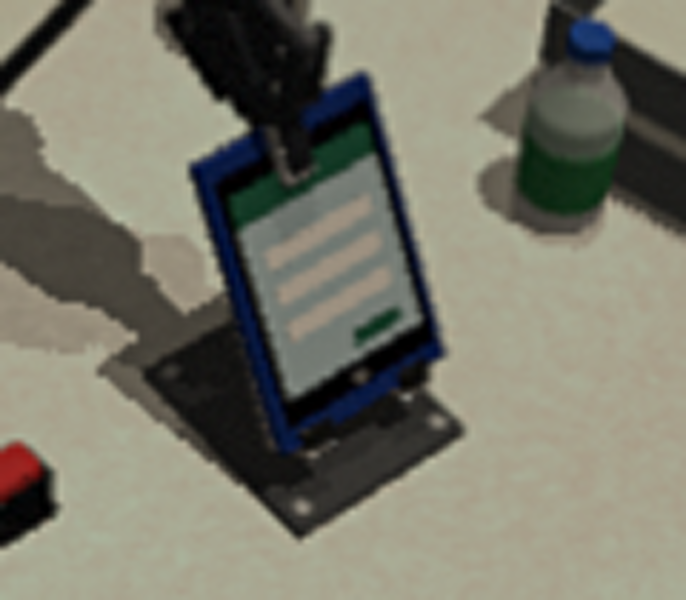

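The tablet sits down at the hooks and looks parallel to them. I'll measure its lean and its gap to the plate directly.

```bash
cat >> h.py <<'E'
def face(n='scene',k=4,g=29.5):
    "tablet front face: fit x(y,z) in the seat frame"
    F=fr(-13,g);S=H+F@[16,0,-45];A=[]
    for _ in range(k):
        p,P=cloud(n);L=(P-S)@F;m=(L[...,0]>2)&(L[...,0]<40)&(abs(L[...,1])<54)&(L[...,2]>14)&(L[...,2]<140);A.append(L[m])
    L=np.vstack(A);w=np.ones(len(L));X=np.c_[np.ones(len(L)),L[:,1:]]
    for _ in range(20):
        b=np.linalg.lstsq(X*w[:,None],L[:,0]*w,rcond=None)[0];r=L[:,0]-X@b;w=1/np.sqrt(1+(r/2)**2)
    print(n,len(L),'face x at z=0,62,150:',np.round(b[0]+b[2]*np.array([0,62,150]),1),'yaw',round(-13-np.degrees(b[1]),2),'lean',round(g-np.degrees(b[2]),2),'rms',r.std().round(1))
E
python3 - <<'E'
from h import *
face();face('top');st()
E
```

```text
scene 4111 face x at z=0,62,150: [15.7 15.7 15.6] yaw -13.25 lean 29.55 rms 2.7
top 1651 face x at z=0,62,150: [17.1 17.  16.8] yaw -12.92 lean 29.64 rms 1.2
tool lean 30.09 yaw -13.01 hinge in tool [ -3.4 -25.5 105.9] f [ 1.7  1.2 -1.3] m [ 0.28  0.49 -0.01] w 11.1 t 21.65
```

```bash
python3 - <<'E'
from h import *
F=fr(-13,29.4);S=H+F@[16,0,-45]
p,P=cloud('wrist');L=(P-S)@F
cv2.imwrite('pics/w8.png',cv2.resize(p[60:300,130:380,::-1],(625,600),interpolation=cv2.INTER_CUBIC))
# points by z bands at the clear +y side
for z0,z1 in((176,190),(115,128),(90,115),(60,90)):
    for ya,yb in((20,40),(40,53),(56,70)):
        m=(L[...,2]>z0)&(L[...,2]<z1)&(L[...,1]>ya)&(L[...,1]<yb)&(abs(L[...,0])<30);x=L[m][:,0]
        if len(x)>10:print((z0,z1),(ya,yb),len(x),np.percentile(x,[2,25,50,75,98]).round(1),np.percentile(L[m][:,2],[2,98]).round(1))
E
```

```text
(176, 190) (20, 40) 1360 [ 2.3  5.1  7.9 11.  13.8] [179.9 183.7]
(176, 190) (40, 53) 1004 [ 2.2  5.2  7.9 10.9 13.7] [180.1 183.9]
(176, 190) (56, 70) 974 [ 2.4  5.4  8.  10.9 13.9] [178.8 183.8]
(115, 128) (20, 40) 173 [-3.5 -2.8 -2.1 -1.3 -0.4] [121.1 124.1]
(115, 128) (40, 53) 136 [-3.7 -3.  -1.9 -1.2 -0.6] [120.4 124.1]
(115, 128) (56, 70) 48 [-3.4 -2.  -0.5  7.  12.4] [116.6 127. ]
(90, 115) (56, 70) 58 [-4.6 -2.   5.4  9.3 12.8] [ 90.3 113.3]
(60, 90) (56, 70) 57 [-5.3 -2.9  4.1  8.3 12.8] [60.2 89.8]
```

View pics/w8.png

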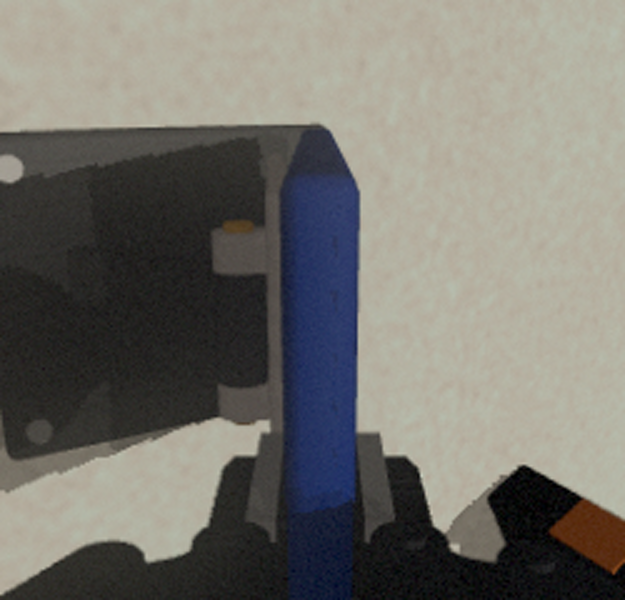

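The wrist view shows the tablet's top edge (columns 285–357), with the plate's top edge (268–283) right behind it. I'll compare the plate's position with the earlier wrist cloud to see whether it moved.

```bash
python3 - <<'E'
from h import *
F=fr(-13,29.4);S=H+F@[16,0,-45]
w3=np.load('w3.npz')['P'];p,P=cloud('wrist')
for nm,Q in(('w3',w3),('now',P)):
    L=(Q-S)@F
    for ya,yb in((0,20),(20,40),(40,56)):
        m=(L[...,2]>112)&(L[...,2]<130)&(L[...,1]>ya)&(L[...,1]<yb)&(abs(L[...,0])<14)
        m&=~((L[...,0]>1)&(nm=='now'));x=L[m]
        if len(x)>10:print(nm,(ya,yb),len(x),'x',np.percentile(x[:,0],[2,50,98]).round(1),'z',np.percentile(x[:,2],[2,50,98]).round(1))
    # back side lugs/hinge barrel and base for frame offset
    d=Q[(abs(Q[...,0]-560)<15)&(abs(Q[...,1]-225)<50)&(abs(Q[...,2]-10)<12)];print('base z',np.median(d[:,2]) if len(d) else None)
E
```

```text
w3 (0, 20) 163 x [-7.1 -4.  -1.4] z [121.5 123.4 124.9]
w3 (20, 40) 188 x [-7.2 -4.5 -1.3] z [121.  123.4 124.9]
w3 (40, 56) 140 x [-6.8 -4.3 -1.9] z [121.8 123.5 124.7]
base z 8.422639067811872
now (0, 20) 166 x [-3.7 -2.  -0.5] z [121.1 122.9 124.1]
now (20, 40) 173 x [-3.6 -2.  -0.4] z [121.2 122.9 124.3]
now (40, 56) 167 x [-3.7 -1.9 -0.6] z [120.9 122.8 124.3]
base z 8.370342064192016
```

```bash
python3 - <<'E'
from h import *
w3=np.load('w3.npz');p,P=cloud('wrist')
B=fr(-13,0)
for nm,p_,Q in(('w3',w3['p'],w3['P']),('now',p,P)):
    G=(Q-H)@B;z=Q[...,2]
    m=(z>4)&(z<14)&(p_.astype(int).sum(-1)<230)&(abs(G[...,1])<30)&(G[...,0]<-20)&(G[...,0]>-100)
    print(nm,m.sum(),'base back edge n',np.percentile(G[m][:,0],[1,3,5,10]).round(1))
    m=(z>45)&(z<90)&(abs(G[...,1])<45)&(G[...,0]<10)&(G[...,0]>-45)
    print('  lugs',m.sum(),np.percentile(G[m],[2,50,98],0).round(1).tolist())
tb=np.load('w3.npz')['p'];cv2.imwrite('pics/w3c.png',tb[:,:,::-1])
E
```

```text
w3 1635 base back edge n [-75.5 -74.9 -74.4 -72.6]
  lugs 1738 [[-23.3, -27.9, -28.8], [-9.4, 5.2, -0.4], [2.6, 36.1, 7.9]]
now 2523 base back edge n [-75.6 -74.9 -74.3 -72.5]
  lugs 2808 [[-23.1, -28.0, -28.8], [-9.0, 5.5, 1.3], [4.5, 36.2, 7.9]]
```

View pics/w3c.png

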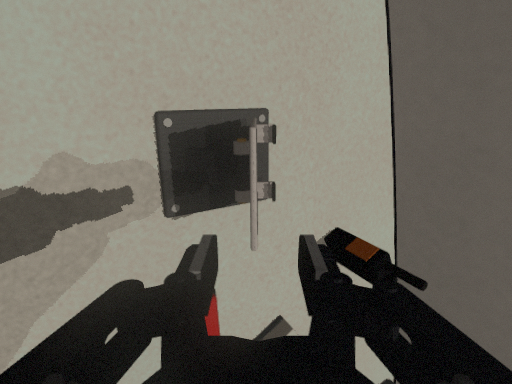

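The base edge matches in both clouds, so the plate really did move: its top shifted about 3.4 mm forward, from 30° to about 27.8°, while I was seating the tablet. To mend it, I'll lift about 1.5 mm off the hooks and press the plate back with the tablet at 30°.

```bash
python3 -m jog '[-0.006,0,-0.016,0,-0.002,0,-1,0,0,0,0,0,0,-1]'; python3 -m jog '[0,-0.02,-0.002,0,0,0,-1,0,-0.02,0,0,0,0,-1,0,0,0,0,0,0,-1]'; cat >> h.py <<'E'
def pl():
    "wrist view: plate top back edge -> lean; tablet top edge range"
    F=fr(-13,30);S=H+F@[16,0,-45];p,P=cloud('wrist');L=(P-S)@F
    m=(L[...,2]>114)&(L[...,2]<130)&(abs(L[...,1]-28)<25)&(abs(L[...,0])<20);b=np.percentile(L[m][:,0],3)
    m=(L[...,2]>176)&(L[...,2]<192)&(abs(L[...,1]-28)<25)&(abs(L[...,0])<25);t=np.percentile(L[m][:,0],[2,98]);y=(L[...,2]>176)&(L[...,2]<192)&(abs(L[...,0])<16)
    print('plate back x',b.round(1),'lean ~',(30-np.degrees((b+6)/80)).round(2),'tablet top x',t.round(1),'z',np.percentile(L[m][:,2],[5,95]).round(1))
E
python3 - <<'E'
from h import *
st();pl();p,Q,o=now();F=fr(-13,30);print('force n,t,u',F.T@(np.array(o['wrist_force'])-[0,0,-2.8]),'roll',np.degrees(np.arcsin(Q[2,0])))
S=H+F@[16,0,-45];to(S+F@[6,0,151.6],tool(F,1))
E
```

```text
time: 21.97
ee_pos: [575.1, 215.1, 181.4]
orientation: [0.756, 0.601, 0.162, 0.203]
wrist_force: [1.3, 0.4, -0.9]
width: 11.4
time: 22.22
ee_pos: [571.4, 216.0, 180.3]
orientation: [0.756, 0.6, 0.163, 0.205]
wrist_force: [1.7, 0.4, -3.2]
width: 11.6
tool lean 30.34 yaw -13.14 hinge in tool [ -1.9 -22.1 109. ] f [ 1.7  0.4 -3.2] m [0.2  0.58 0.06] w 11.6 t 22.22
plate back x -6.6 lean ~ 30.4 tablet top x [-9.3 20.5] z [179.5 188.9]
force n,t,u [ 3.10406568 -0.1418092   1.87975249] roll 0.05149445150693073
1 rows of [0.0015, 0.0036, 0.0168] [0.0072, 0.0001, -0.0025] | dist 2.6 ang 0.3 t 22.27
```

Plate back at about 30.4° with the tablet flush against it. Next I'll lower the last 2.4 mm gently.

```bash
python3 -m jog '[0,-0.003,0.008,0.003,0,0,-1,0,0,0,0,0,0,-1]'; python3 -c 'from h import *;st();pl()'; python3 -m jog '[0,-0.003,0.008,0.002,0,0,-1,0,0,0,0,0,0,-1]'; python3 - <<'E'
from h import *
st();pl();p,Q,o=now();F=fr(-13,30);print('force n,t,u',F.T@(np.array(o['wrist_force'])-[0,0,-2.8]),'roll',np.degrees(np.arcsin(Q[2,0])))
S=H+F@[16,0,-45];to(S+F@[6,0,151.6],tool(F,1))
E
```

```text
time: 22.43
ee_pos: [571.9, 216.0, 179.4]
orientation: [0.756, 0.6, 0.163, 0.204]
wrist_force: [4.1, -0.2, -2.6]
width: 11.2
tool lean 30.24 yaw -13.14 hinge in tool [ -2.2 -21.9 108. ] f [ 4.1 -0.2 -2.6] m [-0.02  0.03  0.03] w 11.2 t 22.43
plate back x -6.5 lean ~ 30.39 tablet top x [-9.7 20.5] z [179.1 188.2]
time: 22.65
ee_pos: [572.5, 216.0, 178.5]
orientation: [0.756, 0.6, 0.162, 0.204]
wrist_force: [2.0, -0.7, -0.1]
width: 11.2
tool lean 30.19 yaw -13.15 hinge in tool [ -2.3 -21.9 107. ] f [ 2.  -0.7 -0.1] m [-0.15  0.06 -0.  ] w 11.2 t 22.65
plate back x -6.5 lean ~ 30.37 tablet top x [-9.9 20.3] z [179.2 187.6]
force n,t,u [ 4.21768302 -0.26620462  1.66475661] roll 0.07966109437910977
1 rows of [-0.0002, 0.0034, 0.0031] [0.0042, -0.0004, -0.0028] | dist 0.7 ang 0.2 t 22.7
```

```bash
python3 -m jog '[0,0.001,0.007,0.002,0,0,-1,0,0,0,0,0,0,-1]'; python3 - <<'E'
from h import *
def s():
    st();pl();p,Q,o=now();F=fr(-13,30);print('force n,t,u',F.T@(np.array(o['wrist_force'])-[0,0,-2.8]).round(2),'roll',np.degrees(np.arcsin(Q[2,0])))
s()
E
python3 -m jog '[0,0.001,0.006,0,0,0,-1,0,0,0,0,0,0,-1]'; python3 - <<'E'
from h import *
st();pl();p,Q,o=now();F=fr(-13,30);print('force n,t,u',F.T@(np.array(o['wrist_force'])-[0,0,-2.8]).round(2));chk(30)
E
```

```text
time: 22.87
ee_pos: [572.8, 215.9, 178.6]
orientation: [0.756, 0.6, 0.162, 0.203]
wrist_force: [2.6, -0.6, -2.6]
width: 11.1
tool lean 30.13 yaw -13.12 hinge in tool [ -2.3 -22.1 107. ] f [ 2.6 -0.6 -2.6] m [-0.01  0.21  0.02] w 11.1 t 22.87
plate back x -6.2 lean ~ 30.15 tablet top x [-9.9 20.5] z [179.4 187.6]
force n,t,u [ 2.02248939 -1.05097877  6.38405672] roll 0.08352721758040516
time: 23.08
ee_pos: [572.9, 215.9, 178.6]
orientation: [0.756, 0.601, 0.162, 0.203]
wrist_force: [2.0, -2.0, -1.3]
width: 11.0
tool lean 30.14 yaw -13.09 hinge in tool [ -2.4 -22.2 106.9] f [ 2.  -2.  -1.3] m [-0.04  0.19 -0.04] w 11.0 t 23.08
plate back x -6.2 lean ~ 30.11 tablet top x [-9.5 20.6] z [179.3 187.6]
force n,t,u [ 2.21672915 -2.14986772  8.32727931]
scene blue 913 y [-60.1  61.8] z [  1.7 185.6] x [ 6.  11.6 18.7]
top blue 624 y [-60.4  60.3] z [  1.3 188.9] x [ 3.4 12.6 15.4]
```

The tablet is seated: about 8 N on the hooks, lean about 30.1°, centred within 0.5 mm. Relax, then open the fingers a little.

```bash
python3 -m jog '[0,0,-0.003,0,0,0,-1,0,0,0,0,0,0,-1]'; python3 -c 'from h import *;st();pl()'; python3 -m jog '[0,0,0,0,0,0,-0.6,0,0,0,0,0,0,-0.6,0,0,0,0,0,0,-0.6]';python3 - <<'E'
from h import *
st();pl();chk(30);face(g=30);face('top',g=30)
E
```

```text
time: 23.6
ee_pos: [572.8, 216.0, 178.6]
orientation: [0.756, 0.601, 0.162, 0.203]
wrist_force: [1.6, -0.4, 0.4]
width: 11.3
tool lean 30.12 yaw -13.11 hinge in tool [ -2.4 -22.1 107. ] f [ 1.6 -0.4  0.4] m [-0.08 -0.02 -0.03] w 11.3 t 23.6
plate back x -6.2 lean ~ 30.15 tablet top x [-9.4 20.2] z [179.3 187.5]
time: 23.9
ee_pos: [571.6, 216.1, 177.1]
orientation: [0.756, 0.601, 0.161, 0.202]
wrist_force: [-0.4, 0.0, -0.8]
width: 17.1
tool lean 29.93 yaw -13.04 hinge in tool [ -2.2 -19.9 106.3] f [-0.4  0.  -0.8] m [ 0.16  0.49 -0.  ] w 17.1 t 23.9
plate back x -6.1 lean ~ 30.08 tablet top x [-14.4  19.5] z [179. 188.]
scene blue 919 y [-60.2  60.4] z [  1.9 185.6] x [ 5.5 11.7 17.6]
top blue 634 y [-60.5  60.8] z [  3.5 188.9] x [ 3.5 12.7 16. ]
scene 4124 face x at z=0,62,150: [12.4 12.6 12.8] yaw -13.2 lean 29.85 rms 2.7
top 1684 face x at z=0,62,150: [13.8 14.  14.3] yaw -13.0 lean 29.8 rms 1.4
```

Released: flush, lean about 30°, face 12.4–12.8 mm from the plate. I'll re-centre, open further and withdraw along the tablet's plane.

```bash
python3 -m jog '[0,0,0,0,0,0,-0.1,0,0.008,0,0,0,0,-0.1,0,0.004,0,0,0,0,-0.1,0,0,-0.05,0,0,0,-0.1,0,0,-0.1,0,0,0,-0.1,0,0,-0.2,0,0,0,-0.1,0,0,-0.2,0,0,0,-0.1,0,0,-0.15,0,0,0,-0.1,0,0,0,0,0,0,-0.1,0,0,0,0,0,0,-0.1]';python3 - <<'E'
from h import *
st();pl();chk(30);face(g=30);face('top',g=30)
p=bot.read_camera('scene')[0];F=fr(-13,30);S=H+F@[16,0,-45];u,v=proj('scene',S)[0].round().astype(int);a=cv2.resize(p[v-75:v+45,u-60:u+60],(400,400),interpolation=cv2.INTER_CUBIC);b=cv2.resize(bot.read_camera('wrist')[0],(400,400));cv2.imwrite('pics/f.png',np.hstack([a,b])[:,:,::-1])
E
```

```text
time: 25.48
ee_pos: [518.8, 227.3, 274.8]
orientation: [0.757, 0.601, 0.161, 0.202]
wrist_force: [-0.2, 0.6, -0.5]
width: 38.6
tool lean 29.92 yaw -13.1 hinge in tool [ -1.1 -21.9 218. ] f [-0.2  0.6 -0.5] m [ 0.06  0.44 -0.02] w 38.6 t 25.48
plate back x -6.0 lean ~ 30.0 tablet top x [-0.  11.3] z [181.3 184.3]
scene blue 1023 y [-60.   60.9] z [  1.9 185.7] x [ 5.5 11.7 17.6]
top blue 817 y [-60.4  60.3] z [  3.4 189.1] x [ 2.8 12.7 15.7]
scene 4115 face x at z=0,62,150: [12.4 12.5 12.8] yaw -12.98 lean 29.86 rms 2.7
top 1745 face x at z=0,62,150: [13.8 14.  14.2] yaw -13.03 lean 29.87 rms 1.3
```

View pics/f.png

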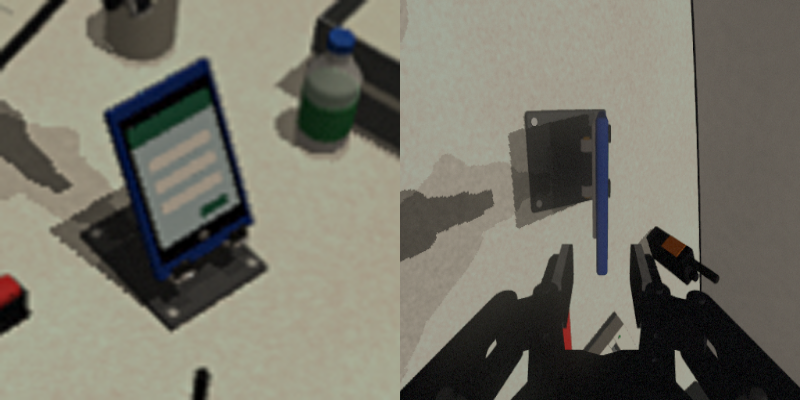

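The picture shows the tablet resting on both hooks with its screen outwards, flush to the plate, and the gripper clear. One last check on centring and the staff tablet, then hand in.

```bash
python3 - <<'E'
from h import *
F=fr(-13,30);S=H+F@[16,0,-45];p,P=cloud('wrist');L=(P-S)@F
m=(L[...,2]>176)&(L[...,2]<190)&(abs(L[...,0]-6)<10)&(abs(L[...,1])<80);print('wrist tablet y',np.percentile(L[m][:,1],[.5,99.5]).round(1))
m=(L[...,2]>116)&(L[...,2]<128)&(abs(L[...,0]+4)<3)&(abs(L[...,1])<70);print('wrist plate y',np.percentile(L[m][:,1],[1,99]).round(1))
p,P=cloud('scene');L=(P-[595.1,-194.8,0])@fr(17,0);m=(abs(L[...,0]+34)<12)&(abs(L[...,1])<75)&(L[...,2]>60)&(L[...,2]<215);Q=L[m];print('staff x',np.percentile(Q[:,0],[2,50,98]).round(1),'y',np.percentile(Q[:,1],[1,99]).round(1),'z',np.percentile(Q[:,2],99).round(1))
pl()
print(bot.hand_in())
E
```

```text
wrist tablet y [-55.3  65.7]
wrist plate y [-49.7  56.8]
staff x [-38.7 -28.5 -26.2] y [-62.1  60.4] z 199.6
plate back x -6.2 lean ~ 30.18 tablet top x [-0.  11.4] z [181.  184.3]
the job is handed in; nothing more can be done
None
```

I set the backrest to about 30°, let go, and it held by itself while I measured it. I then lifted the blue tablet out of the dock and set it on the stand's two hooks. The job was handed in at about 26 s, with the gripper open and clear of everything.

**Backrest moved during placing:** while I was first setting the tablet on the hooks, the backrest slipped forward to about 28°. I raised the tablet about 2 mm, pressed the backrest back with it, and set it down again before letting go.

**Last checks:**

| Check | Result |
|---|---|
| Backrest lean | about 30.0–30.2° (wrist camera) |
| Tablet face lean | about 29.9° (both fixed cameras) |
| Fit against the plate | flush by the wrist camera; tablet face 12–14 mm in front of the plate (12 expected if flush, cameras good to about 2 mm) |
| Bottom edge | down on the hooks: the fingers felt up to about 8 N there before release, and its height was unchanged afterwards |
| Centring | within 0.5 mm by the fixed cameras, about 1.7 mm by the wrist camera |
| Staff tablet | unmoved in its bay |

**Disagreements and gaps:** right after I first let go of the empty backrest, the fixed cameras read about 29.2° and the wrist camera about 30.2°. I did not re-measure the other items on the desk, but nothing showed contact with them.

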